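Weigh a pine block on the hanging scale

TASK

Weigh the pine block: lay it flat inside the weighing tray while the tray stands on the bench and let go of it, then lift the tray by its wooden grip and hang its wire eye on the hook of the spring scale. Let it down slowly and let go only when the spring carries the load, so that neither hook nor pointer jerks, and leave the tray hanging still and level with the block in it. Leave the other things on the bench where they are.

Things in the scene. Friction and masses are not known exactly. Their poses are not given: they have to be found in the camera images.
- pine_block: Plain rectangular pine block, 45 x 90 x 36 mm (x, y, z), about 0.12 kg (0.08 to 0.17), standing on the bench on its 45 x 90 mm face; the only bare wooden block. Origin: centre of its underside, y along its length.
- tray: Loose weighing tray, 0.25 kg +-10 percent. Origin: centre of its underside, z up. Plywood floor 120 x 146 mm (x, y), 4 thick; rim 14 mm high, 5 thick. Two 6 mm steel rods rise from x = +40, y = +-68 mm, upright to z = 35, then lean in to (30, 0, 125) mm, where a bar joins the wooden grip over the middle. The frame is open to -x: the block goes in from there, tool leaning to the -x side.
- tray_grip (a point): Point on the tray's wooden grip, at (-6, 0, 143) mm in the tray's frame, axes as the tray's. The grip spans x -20 to +14, y -5 to +5, z 130 to 156 mm of that frame; pinch it across y, tool leaning to the -x side so that its body clears eye, hook and scale housing.
- tray_eye (a point): Highest inner point (underside of the wire) of the eye, at (0, 0, 205) mm in the tray's frame, axes as the tray's; it rests on the hook's seat when hung. The eye is of 5 mm wire, stands on the grip in the y-z plane, opening 33 mm wide, 45 mm high, peaked at the top. Tray and block hang level when the block lies near the middle of the floor.
- tray_floor (a point): Centre of the tray's inner floor, at (0, 0, 4) mm in the tray's frame, axes as the tray's.
- scale_stand: Fixed stand of the hanging scale. Origin on the bench plumb below the hook, z up; base 180 mm wide and post behind the hook (x +55 to +165 mm), arm overhead at z = 522 mm; under it a housing 36 x 62 mm (x, y), z 375 to 520 mm, plumb above the hook, with a graduated white face to -x and a dark pointer that sinks with the hook. The hook opens to -x; bring the tray in from there.
- hook_seat (a point): Lowest point of the hook's inside, where the eye shall rest; 290 mm above the bench unloaded; axes as the stand's, sinks with the hook. Wire 6 mm thick, in the x-z plane; the tip is at x = -15 mm, its top 17 mm above the seat; the back rises at x = +14 mm to 42 mm above the seat, then bends to x = 0 at 55 mm and goes straight up.
- scale_hook (a joint): How far the spring scale's hook and pointer have sunk, in m: 0 unloaded, end stop at 0.08. Spring rate 80 N/m, lightly damped: 0.1 kg sinks it 12 mm, the empty tray about 31 mm, tray with block 37 to 55 mm (45 as a rule).
- marker_blue: Marker pen with blue cap, 19 x 135 x 18 mm, lying on the bench in front of the scale; bystander. Origin: centre of its underside.
- driver_red: Red-handled screwdriver, 29 x 200 x 29 mm, lying near the bench's front edge; bystander. Origin: centre of its underside.
- driver_blue: Blue-handled screwdriver, 29 x 170 x 29 mm, lying at the right; bystander. Origin: centre of its underside.
- blade_box: Small flat box, 30 x 75 x 20 mm, lying in front of the scale; bystander. Origin: centre of its underside.
- tape_measure: Yellow tape measure, 38 x 72 x 68 mm, at the left; bystander. Origin: centre of its underside.
Mind the look-alikes: they are no part of the job. What is shaped like the pine_block but pink is not meant.

How it is judged:
On the way, in this order (a step that is already met when the one before it is completed fails the run):
1. the pine block lies flat in the tray, which stands on the bench, and is let go (z of pine_block in the frame of tray_floor between -0.004 and 0.006 m and horizontal distance between pine_block and tray_floor below 0.055 m and angle between pine_block's own z axis and vertical below 0.15 rad and height (world z) of tray below 0.006 m and contact force between the fingers and pine_block below 0.1 N), for 0.2 s.
2. the tray with the block hangs on the hook and has drawn it down (value of joint scale_hook above 0.02 m and distance between tray_eye and hook_seat below 0.015 m and height (world z) of tray above 0.02 m and horizontal distance between pine_block and tray_floor below 0.055 m), for 0.1 s.
At the end, for the whole second after the job is handed in: The tray hangs by its eye on the hook (eye within 15 mm of the seat), clear of the bench by over 20 mm, within 14 degrees of level, slower than 0.06 m/s; the hook has sunk 33 to 60 mm and moves slower than 0.02 m/s; the block lies flat on the tray's floor, within 55 mm of its centre (value of joint scale_hook between 0.033 and 0.06 m and velocity of joint scale_hook between -0.02 and 0.02 m/s and distance between tray_eye and hook_seat below 0.015 m and height (world z) of tray above 0.02 m and angle between tray's own z axis and vertical below 0.25 rad and linear speed of tray below 0.06 m/s and z of pine_block in the frame of tray_floor between -0.004 and 0.008 m and horizontal distance between pine_block and tray_floor below 0.055 m); the robot touches nothing.
It fails at once if the load is dropped on the spring or the hook springs back (hook faster than 0.2 m/s) (velocity of joint scale_hook above 0.2 m/s or velocity of joint scale_hook below -0.2 m/s).
It fails at once if a bystander is moved by more than 30 mm (distance of any of marker_blue, driver_red, driver_blue, blade_box, tape_measure from where it was at the start of the episode above 0.03 m).
It also fails if it takes over 72 s, if anything falls off the work surface, if the arm or the gripper's body presses on something with over 40 N, if the wrist force passes 120 N, or if a joint passes its speed limit or range.

ROBOT

A 6-joint arm with a two-finger parallel gripper is mounted at the origin on a cart in front of the work surface, level with it; the furniture and walls round the work are solid. World frame = base frame: x ahead of the robot, y to its left, z up, the work surface at z = 0. Lengths are in m, angles in rad, forces in N, time in s.
With the tool pointing down it reaches from about 0.3 to 0.775 m from the base axis. Payload 14.6 kg.
Tool frame: the origin (TCP) lies midway between the tips of the shut fingers; the grasp point (between the pads) lies 19 mm behind it (grasp_offset is the distance from the TCP to the grasp point, in m); z points along the fingers, y is the line along which they close (so a half turn about z gives the same grasp; the last joint's range is limited). The gripper opens to 94 mm and grips with 3 to 60 N. Pads are 16 mm wide; open, the fingers measure 119 mm over their backs; the gripper's body (75 mm by 177 mm) begins 78 mm behind the grasp point.
Start: joints at [-1.188, 0.3, 1.521, -0, 1.321, -0.067], TCP at [0.239, -0.495, 0.18] pointing down, gripper open.
Joint ranges: [-3.03, 3.03], [-0.79, 2.21], [0.23, 2.52], [-1.04, 4.18], [0, 3.07], [-2.55, 2.55]. Speed limits (rad/s): [2.22, 2.22, 2.57, 3.14, 3.14, 3.14].

INTERFACE

Orientations are given as [roll, pitch, yaw] about the fixed x, y, z axes, in that order (R = Rz(yaw) Ry(pitch) Rx(roll)).
In Python, from station import * gives the robot as it stands. The module is installed in compiled form; this text tells all that it offers.
- The arm moves only by the tool send_rows, never from a script. Its argument "rows" is a list of rows, each an object of numbers: "dx", "dy", "dz": the shift along the tool's x, y, z in mm; "roll": the turn about the tool's z in degrees; "jaw": the closure, from -1 (fully open) to 1 (shut). In form: [{"dx": .., "dy": .., "dz": .., "roll": .., "jaw": ..}, ...]. A call has 1 to 12 rows; each row shifts and turns the commanded pose from where the row before left it, along the tool's axes as they then stand; what a row does not reach is not made up. A row lasts 1/12 s, in which the tool goes at most 41.7 mm and 7.16 degrees, less where a joint would pass 70% of its speed; a pose out of reach is approached as far as the arm can. A call is refused whole if a number of a shift passes 41.7 or a number of a turn 7.16, either way. A call with a gripper value outside its range is refused whole. The fingers move at their own pace and stop on an object; "force" is the grip in N (left out, the last holds). Time passes only in rows, so rows that do not move let the fingers close. It gives the time, the measured TCP pose, the force, the opening and the grip force at its end, in the units of the state.
- get_obs(): the state, without advancing time (a new reading comes with each control period).
- camera(name): name is "side" or "top"; returns a dict with "frame" (400x640x3 uint8, red, green, blue), "z_map" (400x640 float32, m along the optical axis (not along the pixel's ray), 0 where there is no reading), "camera_matrix" (3x3 intrinsics, pixels), "D" ([k1, k2, p1, p2, k3] as OpenCV has them; the pictures are not rectified), "rvec" (rotation vector, rad) and "tvec" (3), from world to camera coordinates, as OpenCV has them. Camera axes: x right, y down, z forward; pixel columns grow to the right and rows downward; lengths in m; the calibration is good to about 2 mm. A picture is of the moment at which its call begins.
- hand_in(): hands the job in; it is judged then, once.
The state is a dict: "time_s": time; "qpos": joint angles; "joint_vel": joint speeds; "tau": joint torques, N m; "ee_pos": TCP position; "eef_rot": TCP orientation; "force": force on the tool from outside, world axes, zero at the start; "moment": the same for the moment, N m; "grip_width": finger opening in m; "grip_force": force on a finger pad.
Only numpy, scipy, OpenCV 4.12 (cv2) and the standard library are available. Lean on these libraries where they do the work, as an engineer would, in place of code of your own. Each camera call takes 0.05 s, during which the arm holds its last target. There are 200 camera calls.

## Working session

There is one attempt and no reset: what is moved stays moved. The work goes in short steps, Python scripts to look and compute and a tool call to move; the robot and the scene stay as the last step left them, time stands still between calls to the robot, and variables do not carry over. Pictures are saved under pics/ and viewed, at most 13 in all, crops included, and the job is handed in when it is done.

Besides the shell and the picture viewer there is one more tool, called after "Call:" as name(argument=value, ...) on one line, values as JSON. send_rows: Moves the arm, as the interface text tells. Its arguments: {"type":"object","properties":{"rows":{"type":"array"},"force":{"type":"number"}},"required":["rows"]}

```bash
mkdir -p pics; cat > h.py <<'E'
from station import *
import numpy as np, cv2
from scipy.spatial.transform import Rotation as Ro
def cloud(c):
    K=c["camera_matrix"];z=c["z_map"];h,w=z.shape
    u,v=np.meshgrid(np.arange(w),np.arange(h))
    p=cv2.undistortPoints(np.stack([u,v],-1).reshape(-1,1,2).astype(float),K,c["D"]).reshape(h,w,2)
    P=np.dstack([p[...,0]*z,p[...,1]*z,z]).reshape(-1,3)
    R=cv2.Rodrigues(np.array(c["rvec"],float))[0]
    W=((P-np.array(c["tvec"],float).reshape(3))@R).reshape(h,w,3)
    W[z==0]=np.nan
    return W
def save(n,im): cv2.imwrite("pics/"+n,im[...,::-1])
E
python3 - <<'E'
from h import *
for n in("side","top"):
    c=camera(n); save(n+"0.png",c["frame"]); np.savez(n+"0.npz",W=cloud(c),f=c["frame"])
    R=cv2.Rodrigues(np.array(c["rvec"],float))[0];print(n,-R.T@np.array(c["tvec"]).ravel(),R[2])
print(get_obs())
E
```

```text
side [1.1862513  0.66395768 1.65541753] [-0.36426339 -0.38376872 -0.84854802]
top [ 0.28242952 -0.01019828  1.49077919] [ 0.19801933  0.01273131 -0.98011543]
{'time_s': 0.1, 'qpos': array([-1.18761110e+00,  3.00404197e-01,  1.52151437e+00, -2.28165569e-05,
        1.32068758e+00, -6.65943012e-02]), 'joint_vel': array([-0.00139928, -0.00138023, -0.00334462, -0.00132109,  0.00035725,
        0.0004288 ]), 'tau': array([ 2.43536333e-04, -5.32644403e+01, -3.53283119e+01,  7.09220138e-02,
        2.34943052e-02, -4.18724460e-05]), 'ee_pos': array([ 0.23902002, -0.49506298,  0.17985126]), 'eef_rot': array([-3.14057994e+00, -4.53908500e-05,  4.49785162e-01]), 'force': array([-0.58967647,  0.26168435,  0.12971019]), 'moment': array([ 0.06766467, -0.01730007, -0.01107673]), 'grip_force': 0.0, 'grip_width': 0.09415447540396941}
```

View pics/top0.png

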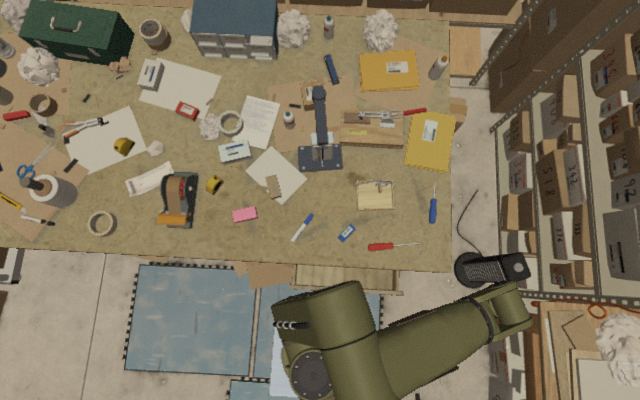

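View pics/side0.png

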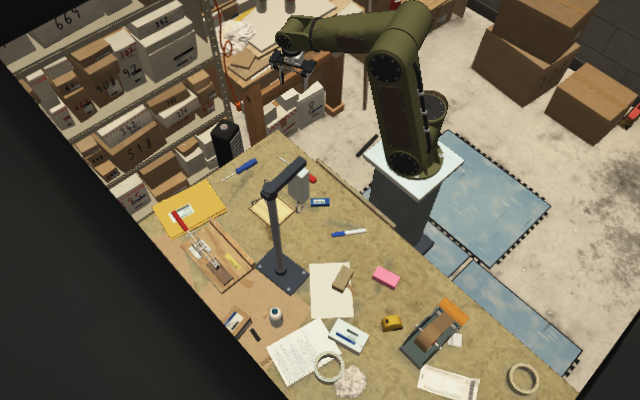

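Top view: the scale arm is at (320,130) and the tray at (375,195). Candidates for the block are the bare wooden one at (273,186), the pink one at (244,214), and the yellow tape at (213,185). I choose the one at (273,186) and check it in a crop.

```bash
python3 - <<'E'
from h import *
d=np.load("top0.npz");f=d["f"];W=d["W"]
s=np.load("side0.npz");f2=s["f"];V=s["W"]
a=cv2.resize(f[80:260,225:425],None,fx=4,fy=3.3,interpolation=cv2.INTER_CUBIC)[:, :800]
b=f2[150:310,230:410]
save("crop0.png",np.vstack([cv2.resize(f[120:230,225:425],(800,300) if 0 else (545,300),interpolation=2),cv2.resize(b[:, :],(545,300),interpolation=2)]))
for n,(u,v) in dict(block=(273,186),tray=(375,197),pink=(244,214),arm=(320,95),armtip=(320,150),marker=(302,228),box=(347,232),paper=(290,165),bench=(340,185),red=(380,246),blue=(433,210)).items(): print(n,W[v,u].round(4))
def rect(M,msk):
    p=M[msk];r=cv2.minAreaRect((p[:,:2]*1000).astype(np.float32));print(len(p),np.median(p,0).round(4),r)
for M,nm in((W,"top"),(V,"side")):
    print(nm)
    c=W[186,273]
    rect(M,(abs(M[...,2]-.036)<.006)&(np.hypot(M[...,0]-c[0],M[...,1]-c[1])<.07))
    c=W[197,375]
    rect(M,(M[...,2]>.009)&(M[...,2]<.022)&(np.hypot(M[...,0]-c[0],M[...,1]-c[1])<.12))
    rect(M,(M[...,2]>.12)&(M[...,2]<.25)&(np.hypot(M[...,0]-c[0],M[...,1]-c[1])<.12))
    k=(M[...,2]>.45)&(M[...,2]<.6)&(abs(M[...,1])<.2)&(M[...,0]>.35)&(M[...,0]<.95); rect(M,k)
    k=(M[...,2]>.37)&(M[...,2]<.51)&(abs(M[...,1])<.2)&(M[...,0]>.35)&(M[...,0]<.95); rect(M,k)
    k=(M[...,2]>.05)&(M[...,2]<.36)&(abs(M[...,1]+.0)<.09)&(M[...,0]>.45)&(M[...,0]<.95); rect(M,k)
E
```

```text
block [0.6219 0.2017 0.0398]
tray [ 0.6076 -0.2053  0.0073]
pink [0.5039 0.3048 0.0403]
arm [0.7584 0.0217 0.5536]
armtip [0.6301 0.0146 0.4789]
marker [0.4649 0.0776 0.0185]
box [ 0.4585 -0.0984  0.0254]
paper [0.7229 0.1451 0.0014]
bench [ 0.651  -0.0633 -0.001 ]
red [ 0.4117 -0.2278  0.0251]
blue [ 0.565  -0.4324  0.0225]
top
236 [0.6226 0.2021 0.035 ] ((622.69091796875, 201.9359130859375), (89.83849334716797, 44.99188995361328), 18.669336318969727)
170 [ 0.6014 -0.1938  0.0134] ((621.1616821289062, -202.86746215820312), (128.51197814941406, 148.72714233398438), 3.391885280609131)
70 [ 0.6166 -0.2022  0.1616] ((622.9741821289062, -200.15463256835938), (51.508644104003906, 36.32408142089844), 27.927085876464844)
1026 [0.6695 0.0168 0.5461] ((707.7177124023438, 12.362529754638672), (163.4867401123047, 61.62338638305664), 3.0620458126068115)
300 [0.6322 0.0089 0.4531] ((633.730712890625, 7.9868621826171875), (11.600321769714355, 61.78343963623047), 7.187174320220947)
23 [0.6615 0.0063 0.2866] ((746.31787109375, -1.4251861572265625), (78.23948669433594, 209.5013427734375), 65.19689178466797)
side
251 [0.6297 0.2075 0.0355] ((626.8260498046875, 207.07522583007812), (90.3974609375, 45.34075927734375), 19.98779296875)
139 [ 0.6267 -0.1824  0.0122] ((630.7228393554688, -198.4640350341797), (136.7198944091797, 184.5609893798828), 29.574878692626953)
15 [ 0.6224 -0.2123  0.1929] ((628.510986328125, -199.30152893066406), (44.98433303833008, 22.50333595275879), 43.43149948120117)
1126 [0.6998 0.0314 0.5418] ((711.9555053710938, 23.422914505004883), (166.33187866210938, 63.62226486206055), 8.302445411682129)
688 [0.671  0.0381 0.4411] ((707.882568359375, 33.29199981689453), (139.3216552734375, 66.03102111816406), 19.242982864379883)
398 [0.7741 0.0375 0.237 ] ((757.8174438476562, 2.6177902221679688), (98.92996215820312, 222.5775146484375), 61.52476119995117)
```

View pics/crop0.png

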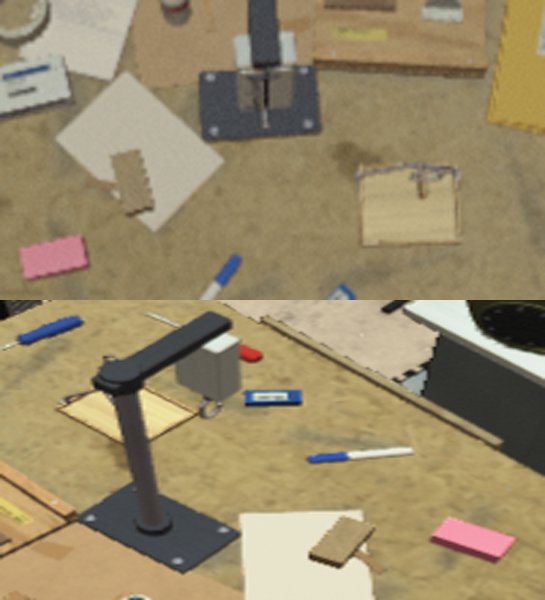

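The crop confirms that the wooden block, lower left on the paper at (273,186) in the full picture, is bare wood; the pink one is separate. I next measure tray and scale yaw and position more closely.

```bash
python3 - <<'E'
from h import *
for nm in("top","side"):
    d=np.load(nm+"0.npz");f=d["f"].astype(int);M=d["W"];x,y,z=M[...,0],M[...,1],M[...,2]
    print(nm)
    hsv=cv2.cvtColor(d["f"],cv2.COLOR_RGB2HSV)
    # tray floor: low height bright wood
    near=(abs(x-.615)<.1)&(abs(y+.2)<.1)
    k=near&(z>.0025)&(z<.022)
    k=cv2.morphologyEx(k.astype(np.uint8),cv2.MORPH_OPEN,np.ones((3,3)))>0
    r=cv2.minAreaRect((M[k][:,:2]*1000).astype(np.float32));print("tray",k.sum(),r)
    k=near&(z>.185)&(z<.215);p=M[k];print("eye",len(p),p.mean(0).round(4),p.max(0).round(4),p.min(0).round(4))
    k=near&(z>.130)&(z<.158);p=M[k];print("grip",len(p),p.mean(0).round(4),p.max(0).round(4),p.min(0).round(4))
    # base plate
    k=(z>.004)&(z<.03)&(abs(x-.74)<.11)&(abs(y-.015)<.13)&(f.sum(2)<250)
    k=cv2.morphologyEx(k.astype(np.uint8),cv2.MORPH_OPEN,np.ones((3,3)))>0
    r=cv2.minAreaRect((M[k][:,:2]*1000).astype(np.float32));print("base",k.sum(),np.median(z[k]).round(4),r)
    k=(z>.25)&(z<.365)&(abs(x-.63)<.06)&(abs(y-.01)<.08);p=M[k];print("hook",len(p),p.mean(0).round(4) if len(p) else 0)
    if len(p): print(p[np.argsort(p[:,2])][::max(1,len(p)//8)].round(3).tolist())
    k=(z>.38)&(z<.53)&(x>.58)&(x<.66)&(abs(y-.01)<.08)&(f.min(2)>90);p=M[k]
    if len(p)>10:
        r=cv2.minAreaRect((p[:,:2]*1000).astype(np.float32));print("housing",len(p),r,p[:,2].min(),p[:,2].max())
E
```

```text
top
tray 57 ((598.3554077148438, -211.8946990966797), (59.4034309387207, 163.49557495117188), 28.65686798095703)
eye 19 [ 0.617  -0.2015  0.1997] [ 0.6204 -0.1837  0.21  ] [ 0.6133 -0.2221  0.1879]
grip 26 [ 0.617  -0.2027  0.1469] [ 0.6454 -0.1981  0.1571] [ 0.596  -0.2093  0.1301]
base 654 0.0131 ((758.821533203125, 25.254119873046875), (107.58856201171875, 176.74691772460938), 7.362992286682129)
hook 12 [0.6499 0.0102 0.2927]
[[0.655, 0.014, 0.286], [0.651, 0.01, 0.287], [0.662, 0.011, 0.287], [0.658, 0.01, 0.288], [0.657, 0.014, 0.289], [0.654, 0.01, 0.289], [0.643, 0.006, 0.291], [0.659, 0.014, 0.294], [0.646, 0.01, 0.294], [0.637, 0.006, 0.301], [0.64, 0.009, 0.301], [0.636, 0.009, 0.305]]
housing 148 ((643.5888671875, 10.011480331420898), (31.128040313720703, 60.62783432006836), 0.9983305931091309) 0.4010651504610621 0.5298994637646808
side
tray 89 ((630.0274658203125, -187.4844970703125), (136.3975067138672, 131.13552856445312), 74.4284896850586)
eye 12 [ 0.6217 -0.2085  0.1978] [ 0.6248 -0.1919  0.209 ] [ 0.6195 -0.2229  0.1859]<stdin>:12: RuntimeWarning: Mean of empty slice.
  ret = um.true_divide(
Traceback (most recent call last):
ValueError: zero-size array to reduction operation maximum which has no identity
```

Call:
send_rows(rows=[{"dz": -40, "roll": 5}, {"dz": -40, "roll": 5}, {"dz": -40, "dy": -30}, {"dz": -40, "dy": -41}, {"dy": -41, "dz": -40}, {"dy": -41}, {"dy": -41}, {"dy": -41}, {"dy": -41}, {"dy": -41}, {"dy": -41}, {"dy": -41}])

```text
invalid input at $.rows[0]: expected keys dx, dy, dz, roll, jaw
```

Call:
send_rows(rows=[{"dx": 0, "dy": 0, "dz": -40, "roll": 5.5, "jaw": -1}, {"dx": 0, "dy": 0, "dz": -40, "roll": 5.5, "jaw": -1}, {"dx": 0, "dy": 0, "dz": -40, "roll": 0, "jaw": -1}, {"dx": 18, "dy": -36, "dz": 0, "roll": 0, "jaw": -1}, {"dx": 18, "dy": -36, "dz": 0, "roll": 0, "jaw": -1}, {"dx": 18, "dy": -36, "dz": 0, "roll": 0, "jaw": -1}, {"dx": 18, "dy": -36, "dz": 0, "roll": 0, "jaw": -1}, {"dx": 18, "dy": -36, "dz": 0, "roll": 0, "jaw": -1}, {"dx": 18, "dy": -36, "dz": 0, "roll": 0, "jaw": -1}, {"dx": 18, "dy": -36, "dz": 0, "roll": 0, "jaw": -1}, {"dx": 18, "dy": -36, "dz": 0, "roll": 0, "jaw": -1}, {"dx": 18, "dy": -36, "dz": 0, "roll": 0, "jaw": -1}])

```text
time_s: 1.1
ee_pos: [0.3128, -0.1389, 0.3003]
eef_rot: [3.142, -0.0, 0.257]
force: [0.8, -0.3, -0.1]
grip_width: 0.0939
grip_force: 0.0
```

```bash
python3 -c "
from h import *
o=get_obs();print(o)"
```

```text
{'time_s': 1.1, 'qpos': array([-5.24985095e-01, -2.56806324e-01,  1.81554623e+00,  4.31387995e-05,
        1.58272792e+00,  7.88631663e-01]), 'joint_vel': array([ 1.3096584 , -0.30677338,  0.23415919,  0.00707292,  0.06958035,
        1.30128322]), 'tau': array([-1.19764209e+01, -2.13818461e+01, -3.76377690e+01, -6.81684329e-02,
        2.12857121e-02, -2.96411835e+00]), 'ee_pos': array([ 0.31278253, -0.13885302,  0.30025191]), 'eef_rot': array([ 3.14153527e+00, -1.18955458e-04,  2.57180090e-01]), 'force': array([ 0.84387114, -0.30324797, -0.12295657]), 'moment': array([ 0.01879058, -0.00791132, -0.03460225]), 'grip_force': 0.0, 'grip_width': 0.09393683770055053}
```

Call:
send_rows(rows=[{"dx": 12, "dy": -18, "dz": -32, "roll": 2.7, "jaw": -1}, {"dx": 12, "dy": -18, "dz": -32, "roll": 0, "jaw": -1}, {"dx": 12, "dy": -18, "dz": -32, "roll": 0, "jaw": -1}, {"dx": 12, "dy": -18, "dz": -32, "roll": 0, "jaw": -1}, {"dx": 12, "dy": -18, "dz": -32, "roll": 0, "jaw": -1}, {"dx": 12, "dy": -18, "dz": -32, "roll": 0, "jaw": -1}, {"dx": 12, "dy": -18, "dz": -32, "roll": 0, "jaw": -1}, {"dx": 12, "dy": -18, "dz": -32, "roll": 0, "jaw": -1}, {"dx": 12, "dy": -18, "dz": -32, "roll": 0, "jaw": -1}, {"dx": 12, "dy": -18, "dz": -32, "roll": 0, "jaw": -1}, {"dx": 0, "dy": 0, "dz": 0, "roll": 0, "jaw": -1}])

```text
time_s: 2.02
ee_pos: [0.392, 0.0603, 0.6206]
eef_rot: [3.141, -0.006, 0.213]
force: [0.2, 0.0, 0.1]
grip_width: 0.0943
grip_force: 0.0
```

Call:
send_rows(rows=[{"dx": 30, "dy": 0, "dz": 0, "roll": 0, "jaw": -1}, {"dx": 30, "dy": 0, "dz": 0, "roll": 0, "jaw": -1}, {"dx": 30, "dy": 0, "dz": 0, "roll": 0, "jaw": -1}, {"dx": 30, "dy": 0, "dz": 0, "roll": 0, "jaw": -1}])

```text
time_s: 2.35
ee_pos: [0.5043, 0.0823, 0.616]
eef_rot: [-3.141, 0.002, 0.211]
force: [1.0, -0.4, -0.2]
grip_width: 0.0937
grip_force: 0.0
```

```bash
python3 -c "
from h import *
o=get_obs();print(o['qpos'])"
```

```text
[ 9.00087695e-02  4.45297830e-01  2.80050946e-01 -1.32894880e-05
  2.41818880e+00  1.45006926e+00]
```

Call:
send_rows(rows=[{"dx": 30, "dy": 0, "dz": 0, "roll": 0, "jaw": -1}, {"dx": 30, "dy": 0, "dz": 0, "roll": 0, "jaw": -1}, {"dx": 0, "dy": 0, "dz": 0, "roll": 0, "jaw": -1}])

```text
time_s: 2.6
ee_pos: [0.5466, 0.0919, 0.5869]
eef_rot: [-3.141, -0.003, 0.211]
force: [0.3, 0.2, -0.4]
grip_width: 0.0938
grip_force: 0.0
```

```bash
python3 -c "
from h import *
o=get_obs();print(o['qpos'])"
```

```text
[9.98930685e-02 5.24559194e-01 2.41051522e-01 1.38370759e-03
 2.37274017e+00 1.46097257e+00]
```

Call:
send_rows(rows=[{"dx": 25, "dy": 0, "dz": -32, "roll": 0, "jaw": -1}, {"dx": 25, "dy": 0, "dz": -32, "roll": 0, "jaw": -1}, {"dx": 25, "dy": 0, "dz": -32, "roll": 0, "jaw": -1}, {"dx": 25, "dy": 0, "dz": -32, "roll": 0, "jaw": -1}])

```text
time_s: 2.93
ee_pos: [0.5451, 0.096, 0.6097]
eef_rot: [3.138, -0.089, 0.211]
force: [-0.3, 0.5, 0.3]
grip_width: 0.0941
grip_force: 0.0
```

```bash
python3 -c "
from h import *
o=get_obs();print(o['qpos'],o['eef_rot'])"
```

```text
[0.10508289 0.48837348 0.23480127 0.00771326 2.32923467 1.47080296] [ 3.13776381 -0.08926167  0.21080219]
```

Call:
send_rows(rows=[{"dx": -20, "dy": 0, "dz": 25, "roll": 0, "jaw": -1}, {"dx": -20, "dy": 0, "dz": 25, "roll": 0, "jaw": -1}, {"dx": -20, "dy": 0, "dz": 25, "roll": 0, "jaw": -1}, {"dx": 0, "dy": 0, "dz": 0, "roll": 0, "jaw": -1}, {"dx": 0, "dy": 0, "dz": 0, "roll": 0, "jaw": -1}])

```text
time_s: 3.35
ee_pos: [0.5162, 0.0892, 0.5645]
eef_rot: [3.138, -0.086, 0.211]
force: [-0.4, 0.8, 1.4]
grip_width: 0.0941
grip_force: 0.0
```

```bash
python3 -c "
from h import *
o=get_obs();print(o['qpos'],o['eef_rot'])"
```

```text
[0.09776594 0.26225885 0.68473889 0.00721348 2.10866172 1.46192584] [ 3.13807303 -0.08607248  0.21074984]
```

Call:
send_rows(rows=[{"dx": 25, "dy": 0, "dz": -30, "roll": 0, "jaw": -1}, {"dx": 27, "dy": 0, "dz": -30, "roll": 0, "jaw": -1}, {"dx": 27, "dy": 0, "dz": -30, "roll": 0, "jaw": -1}, {"dx": 27, "dy": 0, "dz": -30, "roll": 0, "jaw": -1}, {"dx": 27, "dy": 0, "dz": -30, "roll": 0, "jaw": -1}, {"dx": 27, "dy": 0, "dz": -30, "roll": 0, "jaw": -1}, {"dx": 27, "dy": 0, "dz": -30, "roll": 0, "jaw": -1}, {"dx": 27, "dy": 0, "dz": -30, "roll": 0, "jaw": -1}, {"dx": 27, "dy": 0, "dz": -30, "roll": 0, "jaw": -1}, {"dx": 27, "dy": 0, "dz": -30, "roll": 0, "jaw": -1}, {"dx": 27, "dy": 0, "dz": -30, "roll": 0, "jaw": -1}, {"dx": 27, "dy": 0, "dz": -30, "roll": 0, "jaw": -1}])

```text
time_s: 4.35
ee_pos: [0.5536, 0.105, 0.6503]
eef_rot: [3.132, -0.271, 0.212]
force: [0.1, -0.1, -0.7]
grip_width: 0.0941
grip_force: 0.0
```

```bash
python3 -c "
from h import *
o=get_obs();print(o['qpos'],o['eef_rot'])"
```

```text
[0.11331707 0.42705072 0.23456127 0.02141607 2.20951033 1.48837903] [ 3.13236594 -0.27074004  0.21209839]
```

Call:
send_rows(rows=[{"dx": 32, "dy": 0, "dz": -26, "roll": 0, "jaw": -1}, {"dx": 32, "dy": 0, "dz": -26, "roll": 0, "jaw": -1}, {"dx": 32, "dy": 0, "dz": -26, "roll": 0, "jaw": -1}, {"dx": 32, "dy": 0, "dz": -26, "roll": 0, "jaw": -1}, {"dx": 32, "dy": 0, "dz": -26, "roll": 0, "jaw": -1}, {"dx": 32, "dy": 0, "dz": -26, "roll": 0, "jaw": -1}, {"dx": 32, "dy": 0, "dz": -26, "roll": 0, "jaw": -1}, {"dx": 32, "dy": 0, "dz": -26, "roll": 0, "jaw": -1}, {"dx": 32, "dy": 0, "dz": -26, "roll": 0, "jaw": -1}, {"dx": 32, "dy": 0, "dz": -26, "roll": 0, "jaw": -1}, {"dx": 32, "dy": 0, "dz": -26, "roll": 0, "jaw": -1}, {"dx": 32, "dy": 0, "dz": -26, "roll": 0, "jaw": -1}])

```text
time_s: 5.35
ee_pos: [0.5657, 0.1148, 0.7136]
eef_rot: [3.126, -0.524, 0.215]
force: [0.3, -0.6, -0.2]
grip_width: 0.0941
grip_force: 0.0
```

```bash
python3 -c "
from h import *
o=get_obs();print(o['qpos'],o['eef_rot'])"
```

```text
[0.12014472 0.35151068 0.23456532 0.03619718 2.03195844 1.50441334] [ 3.12634248 -0.52400562  0.21541127]
```

Call:
send_rows(rows=[{"dx": 35, "dy": 0, "dz": -20, "roll": 0, "jaw": -1}, {"dx": 35, "dy": 0, "dz": -20, "roll": 0, "jaw": -1}, {"dx": 35, "dy": 0, "dz": -20, "roll": 0, "jaw": -1}, {"dx": 35, "dy": 0, "dz": -20, "roll": 0, "jaw": -1}, {"dx": 0, "dy": 0, "dz": 0, "roll": 0, "jaw": -1}])

```text
time_s: 5.77
ee_pos: [0.5758, 0.1189, 0.7339]
eef_rot: [3.124, -0.612, 0.217]
force: [-0.1, 0.5, 0.7]
grip_width: 0.0945
grip_force: 0.0
```

```bash
cat >> h.py <<'E'
G=0.019
def go(*pts):
    "pts: grasp point world targets; prints shift in tool axes mm"
    o=get_obs();R=Ro.from_euler("xyz",o["eef_rot"]).as_matrix();p=o["ee_pos"]-G*R[:,2]
    print("t",o["time_s"],"rot",o["eef_rot"].round(4),"grasp",p.round(4),"F",o["force"].round(1),o["grip_width"].round(4),o["grip_force"])
    print("toolz",R[:,2].round(3),"tooly",R[:,1].round(3))
    for q in pts:
        q=np.array(q);print(q,"->",((q-p)@R*1000).round(1));p=q
E
python3 -c "
from h import *
go((.625,.2045,.13),(.625,.2045,.027))"
```

```text
Traceback (most recent call last):
  File "h.py", line 18, in go
    print("t",o["time_s"],"rot",o["eef_rot"].round(4),"grasp",p.round(4),"F",o["force"].round(1),o["grip_width"].round(4),o["grip_force"])
                                                                                                 ^^^^^^^^^^^^^^^^^^^^^
AttributeError: 'float' object has no attribute 'round'
```

```bash
sed -i 's/o\["grip_width"\].round(4)/round(o["grip_width"],4)/' h.py
python3 -c "
from h import *
go((.625,.2045,.13),(.625,.2045,.027))"
```

```text
t 5.7667 rot [ 3.1243 -0.6121  0.2173] grasp [0.5651 0.1169 0.7495] F [-0.1  0.5  0.7] 0.0945 0.0
toolz [ 0.565  0.107 -0.818] tooly [ 0.206 -0.978  0.014]
[0.625  0.2045 0.13  ] -> [-292.6  -82.2  550.1]
[0.625  0.2045 0.027 ] -> [-59.2  -1.5  84.3]
```

Call:
send_rows(rows=[{"dx": -10, "dy": -30, "dz": 20, "roll": 1.4, "jaw": -1}, {"dx": -10, "dy": -30, "dz": 20, "roll": 0, "jaw": -1}, {"dx": -18, "dy": -10, "dz": 34, "roll": 0, "jaw": -1}, {"dx": -18, "dy": -5, "dz": 34, "roll": 0, "jaw": -1}, {"dx": -18, "dy": 0, "dz": 34, "roll": 0, "jaw": -1}, {"dx": -18, "dy": 0, "dz": 34, "roll": 0, "jaw": -1}, {"dx": -18, "dy": 0, "dz": 34, "roll": 0, "jaw": -1}, {"dx": -18, "dy": 0, "dz": 34, "roll": 0, "jaw": -1}, {"dx": -18, "dy": 0, "dz": 34, "roll": 0, "jaw": -1}, {"dx": -18, "dy": 0, "dz": 34, "roll": 0, "jaw": -1}, {"dx": -18, "dy": 0, "dz": 34, "roll": 0, "jaw": -1}, {"dx": -18, "dy": 0, "dz": 34, "roll": 0, "jaw": -1}])

```text
time_s: 6.77
ee_pos: [0.6155, 0.1925, 0.3239]
eef_rot: [3.139, -0.612, 0.192]
force: [1.2, 0.3, 0.2]
grip_width: 0.094
grip_force: 0.0
```

Call:
send_rows(rows=[{"dx": -18, "dy": 0, "dz": 34, "roll": 0, "jaw": -1}, {"dx": -18, "dy": 0, "dz": 34, "roll": 0, "jaw": -1}, {"dx": -18, "dy": 0, "dz": 34, "roll": 0, "jaw": -1}, {"dx": 0, "dy": 0, "dz": 0, "roll": 0, "jaw": -1}, {"dx": 0, "dy": 0, "dz": 0, "roll": 0, "jaw": -1}])

```text
time_s: 7.18
ee_pos: [0.629, 0.1948, 0.2096]
eef_rot: [3.139, -0.608, 0.192]
force: [-0.5, -0.3, 0.4]
grip_width: 0.0942
grip_force: 0.0
```

```bash
python3 -c "
from h import *
go((.625,.2045,.09),(.625,.2045,.027))
for n in('top','side'):
    c=camera(n);f=c['frame'];R=cv2.Rodrigues(np.array(c['rvec']))[0]
    np.savez(n+'1.npz',W=cloud(c),f=f)
    u=cv2.projectPoints(np.array([[.625,.2045,.05]]),c['rvec'],c['tvec'],c['camera_matrix'],c['D'])[0].ravel().astype(int);print(u)
    save(n+'1.png',cv2.resize(f[max(0,u[1]-50):u[1]+50,u[0]-66:u[0]+66],(660,500),interpolation=2))
"
```

```text
t 7.1833 rot [ 3.1387 -0.6078  0.1923] grasp [0.6184 0.1928 0.2252] F [-0.5 -0.3  0.4] 0.0942 0.0
toolz [ 0.561  0.106 -0.821] tooly [ 0.19  -0.982  0.002]
[0.625  0.2045 0.09  ] -> [-70.  -10.6 115.9]
[0.625  0.2045 0.027 ] -> [-36.   -0.1  51.7]
[272 184]
[342 274]
```

Call:
send_rows(rows=[{"dx": -18, "dy": -5, "dz": 30, "roll": 0, "jaw": -1}, {"dx": -18, "dy": -6, "dz": 30, "roll": 0, "jaw": -1}, {"dx": -17, "dy": 0, "dz": 28, "roll": 0, "jaw": -1}, {"dx": -17, "dy": 0, "dz": 28, "roll": 0, "jaw": -1}, {"dx": -12, "dy": 0, "dz": 17, "roll": 0, "jaw": -1}, {"dx": -12, "dy": 0, "dz": 17, "roll": 0, "jaw": -1}, {"dx": -12, "dy": 0, "dz": 17, "roll": 0, "jaw": -1}, {"dx": 0, "dy": 0, "dz": 0, "roll": 0, "jaw": -1}, {"dx": 0, "dy": 0, "dz": 0, "roll": 0, "jaw": -1}])

```text
time_s: 8.03
ee_pos: [0.6361, 0.207, 0.0135]
eef_rot: [3.139, -0.611, 0.192]
force: [1.1, 0.2, 0.4]
grip_width: 0.094
grip_force: 0.0
```

```bash
python3 -c "
from h import *
go((.625,.2045,.027))
c=camera('side');f=c['frame'];f2=camera('top')['frame']
save('s2.png',np.hstack([cv2.resize(f[225:325,292:392],(400,400),interpolation=2),cv2.resize(f2[130:230,222:322],(400,400),interpolation=2)]))
"
```

```text
t 8.0333 rot [ 3.1387 -0.6107  0.1923] grasp [0.6254 0.205  0.0291] F [1.1 0.2 0.4] 0.094 0.0
toolz [ 0.563  0.107 -0.819] tooly [ 0.19  -0.982  0.002]
[0.625  0.2045 0.027 ] -> [-1.6  0.4  1.4]
```

View pics/s2.png

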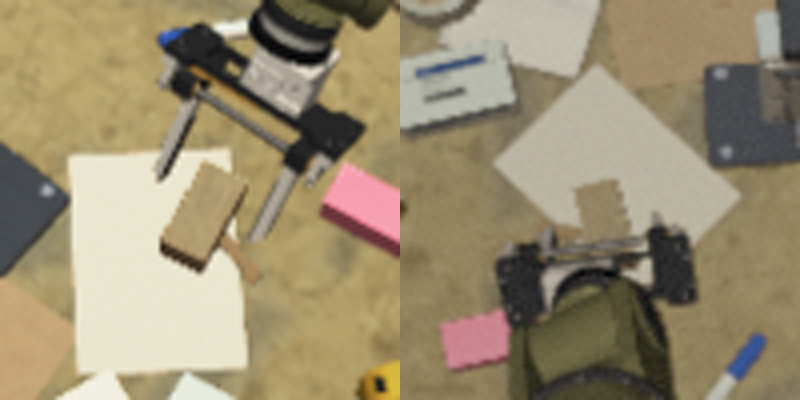

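The side crop shows the open fingers, with tips at (162,178) and (258,240), straddling the wooden block centred at (203,217). The pink block at (365,215) is clear. I close now.

Call:
send_rows(rows=[{"dx": 0, "dy": 0, "dz": 0, "roll": 0, "jaw": 1}, {"dx": 0, "dy": 0, "dz": 0, "roll": 0, "jaw": 1}, {"dx": 0, "dy": 0, "dz": 0, "roll": 0, "jaw": 1}, {"dx": 0, "dy": 0, "dz": 0, "roll": 0, "jaw": 1}, {"dx": 0, "dy": 0, "dz": 0, "roll": 0, "jaw": 1}, {"dx": 0, "dy": 0, "dz": 0, "roll": 0, "jaw": 1}, {"dx": 0, "dy": 0, "dz": 0, "roll": 0, "jaw": 1}, {"dx": 0, "dy": 0, "dz": 0, "roll": 0, "jaw": 1}], force=25)

```text
time_s: 8.8
ee_pos: [0.6348, 0.2066, 0.0114]
eef_rot: [3.139, -0.608, 0.192]
force: [-0.0, -1.8, -0.1]
grip_width: 0.0456
grip_force: 23.9
```

Call:
send_rows(rows=[{"dx": 0, "dy": 0, "dz": 0, "roll": 0, "jaw": 1}, {"dx": 0, "dy": 0, "dz": 0, "roll": 0, "jaw": 1}, {"dx": 6, "dy": 0, "dz": -8, "roll": 0, "jaw": 1}, {"dx": 12, "dy": 0, "dz": -17, "roll": 0, "jaw": 1}, {"dx": 17, "dy": 0, "dz": -25, "roll": 0, "jaw": 1}, {"dx": 17, "dy": 0, "dz": -25, "roll": 0, "jaw": 1}, {"dx": 17, "dy": 0, "dz": -25, "roll": 0, "jaw": 1}, {"dx": 0, "dy": 0, "dz": 0, "roll": 0, "jaw": 1}])

```text
time_s: 9.47
ee_pos: [0.6363, 0.2076, 0.1398]
eef_rot: [3.14, -0.617, 0.192]
force: [0.4, 1.1, 0.6]
grip_width: 0.0456
grip_force: 23.8
```

```bash
python3 -c "
from h import *
go()
for n in('top','side'):
    c=camera(n);M=cloud(c);np.savez(n+'2.npz',W=M,f=c['frame'])
    hsv=cv2.cvtColor(c['frame'],cv2.COLOR_RGB2HSV)
    z=M[...,2];k=(abs(M[...,0]-.64)<.09)&(abs(M[...,1]-.205)<.026)&(z>.11)&(z<.19)&(hsv[...,1]>50)
    p=M[k];print(n,len(p));
    if len(p)>20:
        c0=p.mean(0);print(c0.round(3), np.linalg.svd(p-c0)[2].round(3).tolist()) if len(p)<3000 else 0
"
```

```text
t 9.4667 rot [ 3.1399 -0.6171  0.192 ] grasp [0.6255 0.2056 0.1553] F [0.4 1.1 0.6] 0.0456 23.84786387628992
toolz [ 0.568  0.109 -0.816] tooly [ 0.19  -0.982  0.001]
top 209
[0.635 0.208 0.163] [[-0.992, -0.118, 0.033], [0.114, -0.988, -0.1], [-0.044, 0.095, -0.994]]
side 331
[0.632 0.207 0.158] [[0.959, 0.252, -0.13], [0.269, -0.953, 0.138], [-0.089, -0.168, -0.982]]
```

Call:
send_rows(rows=[{"dx": -18, "dy": 0, "dz": 26, "roll": 0, "jaw": 1}, {"dx": -18, "dy": 0, "dz": 26, "roll": 0, "jaw": 1}, {"dx": -18, "dy": 0, "dz": 26, "roll": 0, "jaw": 1}, {"dx": -10, "dy": 0, "dz": 13, "roll": 0, "jaw": 1}, {"dx": -6, "dy": 0, "dz": 9, "roll": 0, "jaw": 1}, {"dx": -2, "dy": 0, "dz": 3, "roll": 0, "jaw": 1}, {"dx": 0, "dy": 0, "dz": 0, "roll": 0, "jaw": 1}, {"dx": 0, "dy": 0, "dz": 0, "roll": 0, "jaw": 1}])

```text
time_s: 10.23
ee_pos: [0.6334, 0.2065, 0.0056]
eef_rot: [3.139, -0.607, 0.193]
force: [0.5, 0.0, 0.3]
grip_width: 0.0454
grip_force: 24.6
```

```bash
python3 -c "
from h import *
go();o=get_obs();p=o['ee_pos']-G*Ro.from_euler('xyz',o['eef_rot']).as_matrix()[:,2]
go(p+[-.018*np.cos(.192),-.018*np.sin(.192),0])"
```

```text
t 10.2333 rot [ 3.1388 -0.6068  0.1927] grasp [0.6228 0.2044 0.0212] F [0.5 0.  0.3] 0.0454 24.559444472215546
toolz [ 0.56   0.106 -0.821] tooly [ 0.19  -0.982  0.002]
t 10.2333 rot [ 3.1388 -0.6068  0.1927] grasp [0.6228 0.2044 0.0212] F [0.5 0.  0.3] 0.0454 24.559444472215546
toolz [ 0.56   0.106 -0.821] tooly [ 0.19  -0.982  0.002]
[0.60511528 0.20101085 0.02123903] -> [-14.8   0.  -10.3]
```

Call:
send_rows(rows=[{"dx": 0, "dy": 0, "dz": 0, "roll": 0, "jaw": -0.4}, {"dx": 0, "dy": 0, "dz": 0, "roll": 0, "jaw": -0.4}, {"dx": 0, "dy": 0, "dz": 0, "roll": 0, "jaw": -0.4}, {"dx": -4, "dy": 0, "dz": -5, "roll": 0, "jaw": -0.4}, {"dx": -4, "dy": 0, "dz": -4, "roll": 0, "jaw": -0.4}, {"dx": -4, "dy": 0, "dz": -4, "roll": 0, "jaw": -0.4}, {"dx": 0, "dy": 0, "dz": 0, "roll": 0, "jaw": -0.4}, {"dx": 0, "dy": 0, "dz": 0, "roll": 0, "jaw": 1}, {"dx": 0, "dy": 0, "dz": 0, "roll": 0, "jaw": 1}, {"dx": 0, "dy": 0, "dz": 0, "roll": 0, "jaw": 1}, {"dx": 0, "dy": 0, "dz": 0, "roll": 0, "jaw": 1}, {"dx": 0, "dy": 0, "dz": 0, "roll": 0, "jaw": 1}], force=30)

```text
time_s: 11.23
ee_pos: [0.6173, 0.2032, 0.0111]
eef_rot: [3.139, -0.609, 0.192]
force: [0.4, -0.3, 0.6]
grip_width: 0.0447
grip_force: 29.7
```

```bash
python3 -c "
from h import *
go((.605,.201,.30),(.43,.201,.30),(.43,-.2,.30))
c=camera('side');f=c['frame'];save('s3.png',cv2.resize(f[225:325,292:392],(400,400),interpolation=2))
"
```

```text
t 11.2333 rot [ 3.1388 -0.6087  0.1923] grasp [0.6066 0.2012 0.0267] F [ 0.4 -0.3  0.6] 0.0447 29.74281370989047
toolz [ 0.562  0.107 -0.82 ] tooly [ 0.19  -0.982  0.002]
[0.605 0.201 0.3  ] -> [ 155.     0.5 -225.1]
[0.43  0.201 0.3  ] -> [-140.9  -33.2  -98.3]
[ 0.43 -0.2   0.3 ] -> [-62.9 393.7 -42.7]
```

View pics/s3.png

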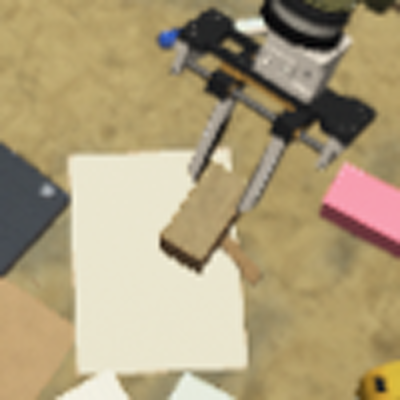

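The crop shows the block, centred at (203,217), held by its rear half, with the fingers at (215,150) and (262,180). I lift it and carry it across.

Call:
send_rows(rows=[{"dx": 7, "dy": 0, "dz": -10, "roll": 0, "jaw": 1}, {"dx": 7, "dy": 0, "dz": -16, "roll": 0, "jaw": 1}, {"dx": 0, "dy": 0, "dz": -30, "roll": 0, "jaw": 1}, {"dx": 0, "dy": 0, "dz": -34, "roll": 0, "jaw": 1}, {"dx": 0, "dy": 0, "dz": -34, "roll": 0, "jaw": 1}, {"dx": 0, "dy": 0, "dz": -34, "roll": 0, "jaw": 1}, {"dx": 0, "dy": 0, "dz": -34, "roll": 0, "jaw": 1}, {"dx": 0, "dy": 0, "dz": -34, "roll": 0, "jaw": 1}, {"dx": -3, "dy": 15, "dz": -34, "roll": 0, "jaw": 1}, {"dx": -6, "dy": 30, "dz": -10, "roll": 0, "jaw": 1}, {"dx": -6, "dy": 38, "dz": -4, "roll": 0, "jaw": 1}, {"dx": -6, "dy": 38, "dz": -4, "roll": 0, "jaw": 1}])

```text
time_s: 12.28
ee_pos: [0.4777, 0.0533, 0.2365]
eef_rot: [3.138, -0.611, 0.196]
force: [1.1, 0.2, -1.6]
grip_width: 0.0446
grip_force: 29.7
```

Call:
send_rows(rows=[{"dx": -6, "dy": 38, "dz": -4, "roll": 0, "jaw": 1}, {"dx": -6, "dy": 38, "dz": -4, "roll": 0, "jaw": 1}, {"dx": -6, "dy": 38, "dz": -4, "roll": 0, "jaw": 1}, {"dx": -6, "dy": 38, "dz": -4, "roll": 0, "jaw": 1}, {"dx": -6, "dy": 38, "dz": -4, "roll": 0, "jaw": 1}, {"dx": -6, "dy": 38, "dz": -4, "roll": 0, "jaw": 1}, {"dx": -6, "dy": 38, "dz": -4, "roll": 0, "jaw": 1}, {"dx": 0, "dy": 0, "dz": 0, "roll": 0, "jaw": 1}, {"dx": 0, "dy": 0, "dz": 0, "roll": 0, "jaw": 1}])

```text
time_s: 13.03
ee_pos: [0.4787, -0.2186, 0.2341]
eef_rot: [3.141, -0.607, 0.188]
force: [0.3, 0.3, -1.4]
grip_width: 0.0444
grip_force: 29.7
```

```bash
python3 -c "
from h import *
go()
o=get_obs();R=Ro.from_euler('xyz',o['eef_rot']).as_matrix();g=o['ee_pos']-G*R[:,2]
d=np.array([np.cos(.192),np.sin(.192),0]);e=np.array([-d[1],d[0],0])
for n in('top','side'):
    c=camera(n);M=cloud(c)
    q=M-g;a=q@d;b=q@e;z=q[...,2]
    k=(a>.0)&(a<.09)&(abs(b)<.04)&(abs(z)<.04);p=np.c_[a[k],b[k],z[k]]
    t=p[p[:,2]>np.percentile(p[:,2],90)-.012] if len(p) else p
    print(n,len(p),len(t));
    if len(t)>20:
        A=np.c_[t[:,0],t[:,1],np.ones(len(t))];print('slope',np.linalg.lstsq(A,t[:,2],rcond=None)[0].round(3),'a max',np.percentile(t[:,0],[50,97,100]).round(4),'b',np.percentile(t[:,1],[2,98]).round(4))
"
```

```text
t 13.0333 rot [ 3.1405 -0.6074  0.1884] grasp [ 0.468  -0.2206  0.2497] F [ 0.3  0.3 -1.4] 0.0444 29.690154108893694
toolz [ 0.561  0.106 -0.821] tooly [ 0.187 -0.982  0.001]
top 274 254
slope [-0.016  0.002  0.009] a max [0.0296 0.0587 0.0609] b [-0.0205  0.024 ]
side 271 209
slope [-0.054  0.01   0.009] a max [0.0345 0.0649 0.0671] b [-0.0157  0.0311]
```

```bash
python3 - <<'E'
from h import *
ims=[]
for n in('top','side'):
    c=camera(n);f=c['frame']
    cx,cy=.619,-.204
    # orthorectify plane z=0.010: 0.5mm... 1 px = 0.5 mm ; u->x , v->y
    S=400;xs=cx-.1+np.arange(S)*.0005;ys=cy-.1+np.arange(S)*.0005
    P=np.stack(np.meshgrid(xs,ys,indexing='ij')+[np.full((S,S),.012)] if 0 else [*np.meshgrid(xs,ys,indexing='ij'),np.full((S,S),.012)],-1).reshape(-1,3)
    uv=cv2.projectPoints(P,c['rvec'],c['tvec'],c['camera_matrix'],c['D'])[0].reshape(S,S,2).astype(np.float32)
    im=cv2.remap(f,uv[...,0],uv[...,1],cv2.INTER_CUBIC)
    im=im[::-1,::-1].copy() # up=+x left=+y
    for k in range(0,S,40): cv2.line(im,(k,0),(k,6),(255,0,0),1);cv2.line(im,(0,k),(6,k),(255,0,0),1)
    ims.append(im)
save("tray.png",np.hstack(ims))
E
```

```text
(no output)
```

View pics/tray.png

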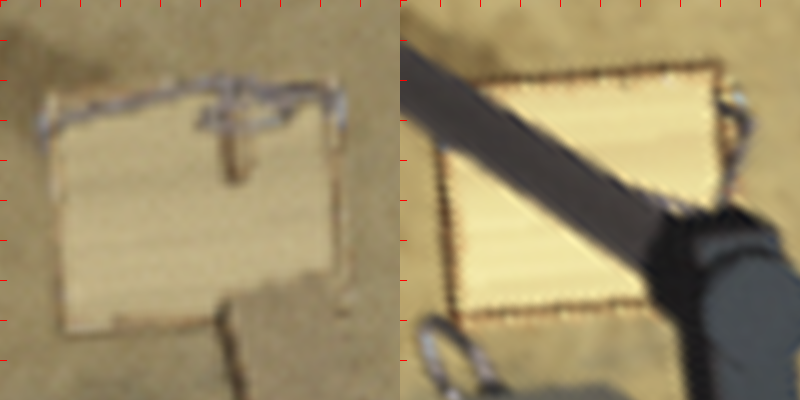

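Left, the top camera shows the tray with corners at (50,97), (338,82) and (65,332) in the 0.5 mm/px plan view. Right, the side camera shows it with corners at (718,65) and (455,320). Corrected for bias, the tray is at about (0.617, −0.206) with 3.4° yaw.

```bash
python3 -c "
from h import *
go((.49,-.222,.065),(.598,-.209,.062),(.598,-.209,.034))"
```

```text
t 13.2333 rot [ 3.1387 -0.6086  0.194 ] grasp [ 0.4686 -0.2178  0.2507] F [-0.1 -0.7 -1.1] 0.0443 29.689851476050535
toolz [ 0.562  0.107 -0.82 ] tooly [ 0.191 -0.982  0.002]
[ 0.49  -0.222  0.065] -> [-89.6   7.8 163.9]
[ 0.598 -0.209  0.062] -> [87.3  7.9 64.5]
[ 0.598 -0.209  0.034] -> [-16.   -0.1  23. ]
```

Call:
send_rows(rows=[{"dx": -18, "dy": 1.6, "dz": 33, "roll": 0, "jaw": 1}, {"dx": -18, "dy": 1.6, "dz": 33, "roll": 0, "jaw": 1}, {"dx": -18, "dy": 1.6, "dz": 33, "roll": 0, "jaw": 1}, {"dx": -18, "dy": 1.6, "dz": 33, "roll": 0, "jaw": 1}, {"dx": -18, "dy": 1.6, "dz": 32, "roll": 0, "jaw": 1}, {"dx": 0, "dy": 0, "dz": 0, "roll": 0, "jaw": 1}, {"dx": 15, "dy": 1.5, "dz": 11, "roll": 0, "jaw": 1}, {"dx": 15, "dy": 1.5, "dz": 11, "roll": 0, "jaw": 1}, {"dx": 15, "dy": 1.5, "dz": 11, "roll": 0, "jaw": 1}, {"dx": 15, "dy": 1.5, "dz": 11, "roll": 0, "jaw": 1}, {"dx": 15, "dy": 1.5, "dz": 11, "roll": 0, "jaw": 1}, {"dx": 0, "dy": 0, "dz": 0, "roll": 0, "jaw": 1}])

```text
time_s: 14.23
ee_pos: [0.5961, -0.2103, 0.0501]
eef_rot: [3.136, -0.612, 0.196]
force: [0.3, 0.2, -0.8]
grip_width: 0.0445
grip_force: 29.7
```

```bash
python3 -c "
from h import *
go((.598,-.209,.062),(.598,-.209,.034))"
```

```text
t 14.2333 rot [ 3.136  -0.6117  0.1963] grasp [ 0.5854 -0.2123  0.0657] F [ 0.3  0.2 -0.8] 0.0445 29.6899978944748
toolz [ 0.564  0.106 -0.819] tooly [ 0.192 -0.981  0.005]
[ 0.598 -0.209  0.062] -> [ 8.6 -0.9 10.5]
[ 0.598 -0.209  0.034] -> [-16.1  -0.1  22.9]
```

Advance the rest, then down slowly.

Call:
send_rows(rows=[{"dx": 9, "dy": -1, "dz": 10, "roll": 0, "jaw": 1}, {"dx": 0, "dy": 0, "dz": 0, "roll": 0, "jaw": 1}, {"dx": -4, "dy": 0, "dz": 6, "roll": 0, "jaw": 1}, {"dx": -4, "dy": 0, "dz": 6, "roll": 0, "jaw": 1}, {"dx": -4, "dy": 0, "dz": 5, "roll": 0, "jaw": 1}, {"dx": -4, "dy": 0, "dz": 5, "roll": 0, "jaw": 1}, {"dx": 0, "dy": 0, "dz": 0, "roll": 0, "jaw": 1}, {"dx": 0, "dy": 0, "dz": 0, "roll": 0, "jaw": 1}])

```text
time_s: 14.9
ee_pos: [0.6049, -0.2083, 0.0162]
eef_rot: [3.139, -0.608, 0.191]
force: [0.9, -1.4, 1.6]
grip_width: 0.0445
grip_force: 29.9
```

```bash
python3 -c "
from h import *
go((.598,-.209,.031))
c=camera('side');f=c['frame'];f2=camera('top')['frame']
save('s4.png',np.hstack([cv2.resize(f[160:260,230:330],(400,400),interpolation=2),cv2.resize(f2[140:240,325:425],(400,400),interpolation=2)]))
"
```

```text
t 14.9 rot [ 3.1391 -0.6083  0.1913] grasp [ 0.5942 -0.2103  0.0318] F [ 0.9 -1.4  1.6] 0.0445 29.922923147678375
toolz [ 0.562  0.106 -0.821] tooly [ 0.189 -0.982  0.002]
[ 0.598 -0.209  0.031] -> [ 2.8 -0.6  2.9]
```

View pics/s4.png

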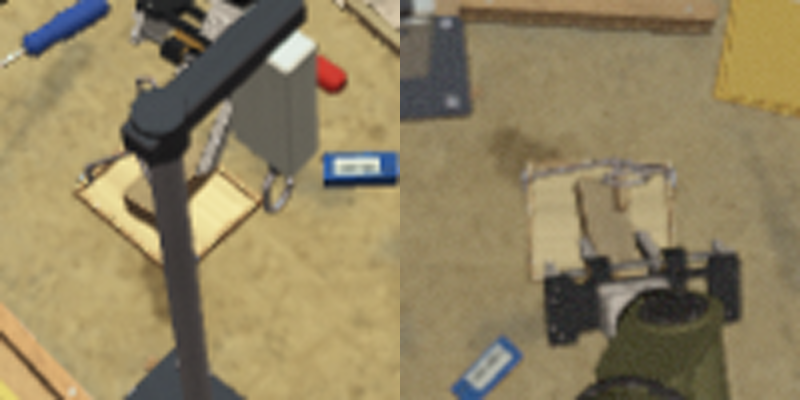

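In the top half, at right, the block at (600,215) lies between the tray's rims (cols 525–675, front edge row 165). I nudge it 3 mm forward and release.

Call:
send_rows(rows=[{"dx": 2.5, "dy": 0, "dz": 2, "roll": 0, "jaw": 1}, {"dx": -1, "dy": 0, "dz": 1.5, "roll": 0, "jaw": 1}, {"dx": 0, "dy": 0, "dz": 0, "roll": 0, "jaw": 1}, {"dx": 0, "dy": 0, "dz": 0, "roll": 0, "jaw": -0.3}, {"dx": 0, "dy": 0, "dz": 0, "roll": 0, "jaw": -0.3}, {"dx": 0, "dy": 0, "dz": 0, "roll": 0, "jaw": -0.3}, {"dx": 0, "dy": 0, "dz": 0, "roll": 0, "jaw": -0.3}, {"dx": 0, "dy": 0, "dz": 0, "roll": 0, "jaw": -0.3}])

```text
time_s: 15.67
ee_pos: [0.6083, -0.2073, 0.0144]
eef_rot: [3.139, -0.608, 0.192]
force: [0.6, -0.3, 0.6]
grip_width: 0.0611
grip_force: 0.0
```

Call:
send_rows(rows=[{"dx": 0, "dy": 0, "dz": -20, "roll": 0, "jaw": -0.3}, {"dx": 0, "dy": 0, "dz": -35, "roll": 0, "jaw": -0.3}, {"dx": 0, "dy": 0, "dz": -35, "roll": 0, "jaw": -0.3}, {"dx": 0, "dy": 0, "dz": -35, "roll": 0, "jaw": -0.3}, {"dx": 0, "dy": 0, "dz": -35, "roll": 0, "jaw": -0.3}, {"dx": 0, "dy": 0, "dz": 0, "roll": 0, "jaw": -0.3}, {"dx": 0, "dy": 0, "dz": 0, "roll": 0, "jaw": -0.3}])

```text
time_s: 16.25
ee_pos: [0.5185, -0.2252, 0.1475]
eef_rot: [3.136, -0.611, 0.193]
force: [-0.5, 0.5, -0.8]
grip_width: 0.0609
grip_force: 0.0
```

```bash
python3 - <<'E'
from h import *
go()
T=np.array([.617,-.206,0]);yw=np.radians(3.4);d=np.array([np.cos(yw),np.sin(yw)]);e=np.array([-d[1],d[0]])
ims=[]
for n in('top','side'):
    c=camera(n);M=cloud(c);q=M[...,:2]-T[:2];a=q@d;b=q@e;z=M[...,2]
    k=(a>-.06)&(a<.06)&(abs(b)<.05)&(z>.03)&(z<.052);t=np.c_[a[k],b[k],z[k]]
    print(n,len(t))
    if len(t)>20:
        A=np.c_[t[:,0],t[:,1],np.ones(len(t))];print('fit',np.linalg.lstsq(A,t[:,2],rcond=None)[0].round(3),cv2.minAreaRect((t[:,:2]*1000).astype(np.float32)))
    k=(abs(a)<.05)&(abs(b)<.05)&(z>.128)&(z<.16);t=np.c_[a[k],b[k],z[k]];print('grip',len(t),np.percentile(t,[0,5,50,95,100],axis=0).round(3).tolist() if len(t) else 0)
    k=(abs(a)<.05)&(abs(b)<.05)&(z>.17)&(z<.215);t=np.c_[a[k],b[k],z[k]];print('eye',len(t),np.percentile(t,[0,50,100],axis=0).round(3).tolist() if len(t) else 0)
E
```

```text
t 16.25 rot [ 3.1355 -0.6107  0.193 ] grasp [ 0.5078 -0.2272  0.163 ] F [-0.5  0.5 -0.8] 0.0609 0.0
toolz [ 0.564  0.104 -0.819] tooly [ 0.188 -0.982  0.005]
top 229
fit [ 0.008 -0.019  0.039] ((-2.859058380126953, 0.5893096923828125), (91.20333099365234, 45.1679801940918), 9.35275650024414)
grip 34 [[-0.02, -0.003, 0.128], [-0.019, -0.001, 0.129], [-0.002, 0.003, 0.152], [0.029, 0.007, 0.159], [0.033, 0.014, 0.16]]
eye 22 [[-0.004, -0.016, 0.172], [0.0, 0.004, 0.199], [0.004, 0.022, 0.21]]
side 100
fit [0.011 0.074 0.037] ((1.3181915283203125, 5.616106033325195), (93.87001037597656, 44.54267883300781), 0.25011521577835083)
grip 0 0
eye 14 [[-0.0, -0.017, 0.173], [0.004, -0.01, 0.191], [0.008, 0.01, 0.213]]
```

Step 1 is done: the block is flat at about (−3, 0) mm in the tray. Next I pinch the grip, coming in along the tool axis.

```bash
python3 -c "
from h import *
go((.558,-.216,.217),(.609,-.2065,.143))"
```

```text
t 16.35 rot [ 3.1396 -0.6081  0.1918] grasp [ 0.5078 -0.2262  0.1606] F [ 0.2 -1.5  0.1] 0.061 0.0
toolz [ 0.561  0.107 -0.821] tooly [ 0.19  -0.982  0.002]
[ 0.558 -0.216  0.217] -> [ 74.3  -0.4 -17. ]
[ 0.609  -0.2065  0.143 ] -> [ 0.3  0.2 90.4]
```

Call:
send_rows(rows=[{"dx": 25, "dy": 0, "dz": -9, "roll": 0, "jaw": -0.3}, {"dx": 25, "dy": 0, "dz": -8, "roll": 0, "jaw": -0.3}, {"dx": 24, "dy": 0, "dz": 0, "roll": 0, "jaw": -0.3}, {"dx": 0, "dy": 0, "dz": 0, "roll": 0, "jaw": -0.3}, {"dx": 0, "dy": 0, "dz": 20, "roll": 0, "jaw": -0.3}, {"dx": 0, "dy": 0, "dz": 20, "roll": 0, "jaw": -0.3}, {"dx": 0, "dy": 0, "dz": 20, "roll": 0, "jaw": -0.3}, {"dx": 0, "dy": 0, "dz": 15, "roll": 0, "jaw": -0.3}, {"dx": 0, "dy": 0, "dz": 15, "roll": 0, "jaw": -0.3}, {"dx": 0, "dy": 0, "dz": 0, "roll": 0, "jaw": -0.3}, {"dx": 0, "dy": 0, "dz": 0, "roll": 0, "jaw": -0.3}])

```text
time_s: 17.27
ee_pos: [0.6183, -0.2043, 0.126]
eef_rot: [-3.141, -0.606, 0.192]
force: [-0.2, 0.6, 0.1]
grip_width: 0.0611
grip_force: 0.0
```

```bash
python3 -c "
from h import *
go((.609,-.2065,.143))
c=camera('side');f=c['frame'];f2=camera('top')['frame']
save('s5.png',np.hstack([cv2.resize(f[160:260,230:330],(400,400),interpolation=2),cv2.resize(f2[150:230,335:415],(400,400),interpolation=2)]))
"
```

```text
t 17.2667 rot [-3.1414 -0.6058  0.1916] grasp [ 0.6077 -0.2064  0.1416] F [-0.2  0.6  0.1] 0.0611 0.0
toolz [ 0.559  0.109 -0.822] tooly [ 0.19  -0.982 -0.   ]
[ 0.609  -0.2065  0.143 ] -> [ 1.8  0.4 -0.4]
```

View pics/s5.png

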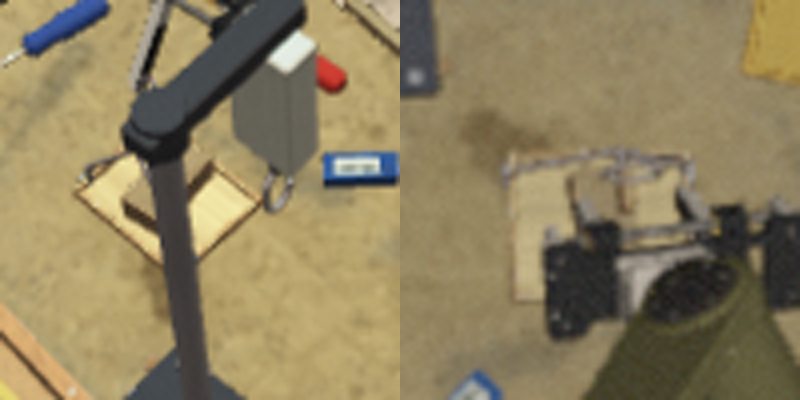

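The fingertips at (585,210) and (690,200) straddle the grip at (625,195). I shift 3 mm and close.

Call:
send_rows(rows=[{"dx": 1.5, "dy": -3, "dz": 0, "roll": 0, "jaw": -0.3}, {"dx": 0, "dy": 0, "dz": 0, "roll": 0, "jaw": 0.6}, {"dx": 0, "dy": 0, "dz": 0, "roll": 0, "jaw": 0.6}, {"dx": 0, "dy": 0, "dz": 0, "roll": 0, "jaw": 0.65}, {"dx": 0, "dy": 0, "dz": 0, "roll": 0, "jaw": 0.7}, {"dx": 0, "dy": 0, "dz": 0, "roll": 0, "jaw": 0.75}, {"dx": 0, "dy": 0, "dz": 0, "roll": 0, "jaw": 0.8}, {"dx": 0, "dy": 0, "dz": 0, "roll": 0, "jaw": 0.9}, {"dx": 0, "dy": 0, "dz": 0, "roll": 0, "jaw": 1}, {"dx": 0, "dy": 0, "dz": 0, "roll": 0, "jaw": 1}, {"dx": 0, "dy": 0, "dz": 0, "roll": 0, "jaw": 1}, {"dx": 0, "dy": 0, "dz": 0, "roll": 0, "jaw": 1}], force=45)

```text
time_s: 18.37
ee_pos: [0.6196, -0.2019, 0.1289]
eef_rot: [3.139, -0.608, 0.192]
force: [-0.9, -0.6, -1.4]
grip_width: 0.0095
grip_force: 44.4
```

```bash
python3 -c "
from h import *
go();o=get_obs();print(o['moment'])"
```

```text
t 18.3667 rot [ 3.1389 -0.6083  0.1922] grasp [ 0.609  -0.2039  0.1445] F [-0.9 -0.6 -1.4] 0.0095 44.433497524914856
toolz [ 0.561  0.107 -0.821] tooly [ 0.19  -0.982  0.002]
[-0.03591368  0.34840682  0.01725455]
```

Call:
send_rows(rows=[{"dx": 1, "dy": 0, "dz": -1, "roll": 0, "jaw": 1}, {"dx": 2, "dy": 0, "dz": -4, "roll": 0, "jaw": 1}, {"dx": 4, "dy": 0, "dz": -6, "roll": 0, "jaw": 1}, {"dx": 6, "dy": 0, "dz": -9, "roll": 0, "jaw": 1}, {"dx": 8, "dy": 0, "dz": -12, "roll": 0, "jaw": 1}, {"dx": 8, "dy": 0, "dz": -12, "roll": 0, "jaw": 1}, {"dx": 8, "dy": 0, "dz": -12, "roll": 0, "jaw": 1}, {"dx": 8, "dy": 0, "dz": -12, "roll": 0, "jaw": 1}, {"dx": 8, "dy": 0, "dz": -12, "roll": 0, "jaw": 1}, {"dx": 8, "dy": 0, "dz": -12, "roll": 0, "jaw": 1}, {"dx": 4, "dy": 0, "dz": -6, "roll": 0, "jaw": 1}, {"dx": 0, "dy": 0, "dz": 0, "roll": 0, "jaw": 1}])

```text
time_s: 19.37
ee_pos: [0.6174, -0.2023, 0.2492]
eef_rot: [3.136, -0.611, 0.194]
force: [0.9, -0.6, -3.8]
grip_width: 0.009
grip_force: 44.5
```

Call:
send_rows(rows=[{"dx": -3, "dy": 0, "dz": -2, "roll": 0, "jaw": 1}, {"dx": -6, "dy": 0, "dz": -4, "roll": 0, "jaw": 1}, {"dx": -6, "dy": 0, "dz": -4, "roll": 0, "jaw": 1}, {"dx": -5, "dy": 0, "dz": -4, "roll": 0, "jaw": 1}, {"dx": 0, "dy": 0, "dz": 0, "roll": 0, "jaw": 1}, {"dx": 0, "dy": 0, "dz": 0, "roll": 0, "jaw": 1}])

```text
time_s: 19.87
ee_pos: [0.5927, -0.207, 0.2467]
eef_rot: [3.139, -0.609, 0.192]
force: [0.5, -0.1, -3.8]
grip_width: 0.0089
grip_force: 44.5
```

```bash
cat > m.py <<'E'
from h import *
go()
o=get_obs();R=Ro.from_euler('xyz',o['eef_rot']).as_matrix();g=o['ee_pos']-G*R[:,2]
d=np.array([np.cos(.192),np.sin(.192),0]);e=np.array([-d[1],d[0],0])
for n in('top','side'):
    c=camera(n);M=cloud(c);f=c['frame'];save(n+'_m.png',f);np.savez(n+'_m.npz',W=M,f=f)
    q=M-g;a=q@d;b=q@e;z=q[...,2]
    k=(abs(a)<.05)&(abs(b)<.04)&(z>.025)&(z<.075)&(a>-.01);t=np.c_[a[k],b[k],z[k]];print(n,'eye',len(t),np.percentile(t,[0,10,50,90,100],axis=0).round(3).tolist() if len(t) else 0)
    k=(a>-.08)&(a<.11)&(abs(b)<.1)&(z>-.15)&(z<-.118)&(f.mean(2)>90);t=np.c_[a[k],b[k],z[k]]
    if len(t)>30:
        A=np.c_[t[:,0],t[:,1],np.ones(len(t))];s=np.linalg.lstsq(A,t[:,2],rcond=None)[0];r=abs(A@s-t[:,2])<.005;s=np.linalg.lstsq(A[r],t[r,2],rcond=None)[0];print('floor fit',len(t),r.sum(),s.round(3),cv2.minAreaRect((t[:,:2]*1000).astype(np.float32)))
    k=(a>-.06)&(a<.08)&(abs(b)<.05)&(z>-.115)&(z<-.085);t=np.c_[a[k],b[k],z[k]]
    if len(t)>30:
        A=np.c_[t[:,0],t[:,1],np.ones(len(t))];print('block',len(t),np.linalg.lstsq(A,t[:,2],rcond=None)[0].round(3),cv2.minAreaRect((t[:,:2]*1000).astype(np.float32)))
E
python3 m.py
```

```text
t 19.8667 rot [ 3.1388 -0.6086  0.1917] grasp [ 0.582  -0.209   0.2623] F [ 0.5 -0.1 -3.8] 0.0089 44.476006932382006
toolz [ 0.562  0.106 -0.82 ] tooly [ 0.189 -0.982  0.002]
top eye 32 [[-0.01, -0.021, 0.025], [-0.009, -0.018, 0.026], [0.008, 0.001, 0.047], [0.011, 0.018, 0.062], [0.011, 0.021, 0.065]]
floor fit 419 244 [ 0.005 -0.023 -0.14 ] ((8.381500244140625, -4.301795959472656), (148.31964111328125, 119.0438232421875), 87.60457611083984)
block 122 [-0.007  0.016 -0.105] ((14.348997116088867, 12.214561462402344), (68.94959259033203, 64.38927459716797), 4.980846881866455)
side eye 44 [[-0.01, -0.02, 0.025], [-0.008, -0.016, 0.026], [0.012, 0.009, 0.038], [0.015, 0.022, 0.059], [0.017, 0.025, 0.063]]
floor fit 390 251 [ 0.023 -0.022 -0.14 ] ((14.809001922607422, -1.1353988647460938), (152.36874389648438, 121.13191986083984), 83.9017105102539)
block 55 [-0.005  0.182 -0.102] ((8.074676513671875, -18.99353790283203), (20.910737991333008, 93.50393676757812), 88.8414306640625)
```

```bash
python3 - <<'E'
from h import *
H=np.array([.651,.009]);yw=np.radians(7.4);d=np.array([np.cos(yw),np.sin(yw)]);e=np.array([-d[1],d[0]])
for n in("top0","side0","top_m","side_m"):
    D=np.load(n+".npz");M=D["W"];q=M[...,:2]-H;a=q@d;b=q@e;z=M[...,2]
    k=(abs(a)<.04)&(abs(b)<.03)&(z>.275)&(z<.36);t=np.c_[a[k],b[k],z[k]];t=t[np.argsort(t[:,2])]
    print(n,"hook",len(t),np.percentile(t,[0,25,50,75,100],axis=0).round(3).tolist() if len(t) else 0)
    k=(abs(a)<.035)&(abs(b)<.05)&(z>.375)&(z<.515);t=np.c_[a[k],b[k],z[k]]
    if len(t): print(" housing",len(t),np.percentile(t[:,0],[1,5,50,95,99]).round(3),np.percentile(t[:,1],[1,99]).round(3))
go((.592,.0,.2623))
E
```

```text
top0 hook 12 [[-0.015, -0.002, 0.286], [-0.009, 0.0, 0.288], [0.002, 0.001, 0.29], [0.007, 0.003, 0.296], [0.011, 0.004, 0.305]]
 housing 317 [-0.023 -0.02  -0.018 -0.015 -0.012] [-0.029  0.032]
side0 hook 44 [[-0.014, -0.001, 0.283], [0.002, 0.004, 0.297], [0.011, 0.006, 0.31], [0.018, 0.007, 0.336], [0.024, 0.012, 0.352]]
 housing 498 [-0.013 -0.008  0.02   0.023  0.024] [-0.022  0.037]
top_m hook 12 [[-0.015, -0.002, 0.287], [-0.009, 0.001, 0.29], [0.001, 0.001, 0.292], [0.007, 0.002, 0.297], [0.009, 0.004, 0.306]]
 housing 320 [-0.023 -0.02  -0.018 -0.014 -0.006] [-0.029  0.032]
side_m hook 44 [[-0.016, 0.0, 0.28], [-0.001, 0.004, 0.296], [0.01, 0.005, 0.309], [0.017, 0.007, 0.336], [0.022, 0.01, 0.353]]
 housing 501 [-0.014 -0.008  0.02   0.023  0.024] [-0.022  0.037]
t 19.9667 rot [ 3.1388 -0.6087  0.1922] grasp [ 0.5824 -0.2088  0.2623] F [-0.8  1.  -3.9] 0.0091 44.471840839250945
toolz [ 0.562  0.106 -0.82 ] tooly [ 0.189 -0.982  0.002]
[0.592  0.     0.2623] -> [  40.4 -203.2   27.6]
```

Call:
send_rows(rows=[{"dx": 1, "dy": -5, "dz": 0.7, "roll": 0, "jaw": 1}, {"dx": 2.3, "dy": -10, "dz": 1.6, "roll": 0, "jaw": 1}, {"dx": 4.2, "dy": -19, "dz": 2.9, "roll": 0, "jaw": 1}, {"dx": 5.3, "dy": -24, "dz": 3.7, "roll": 0, "jaw": 1}, {"dx": 5.3, "dy": -24, "dz": 3.7, "roll": 0, "jaw": 1}, {"dx": 5.3, "dy": -24, "dz": 3.7, "roll": 0, "jaw": 1}, {"dx": 5.3, "dy": -24, "dz": 3.7, "roll": 0, "jaw": 1}, {"dx": 5.3, "dy": -24, "dz": 3.7, "roll": 0, "jaw": 1}, {"dx": 5.3, "dy": -24, "dz": 3.7, "roll": 0, "jaw": 1}, {"dx": 3.7, "dy": -17, "dz": 2.6, "roll": 0, "jaw": 1}, {"dx": 1.9, "dy": -8, "dz": 1.3, "roll": 0, "jaw": 1}, {"dx": 0, "dy": 0, "dz": 0, "roll": 0, "jaw": 1}])

```text
time_s: 20.97
ee_pos: [0.608, 0.0057, 0.2462]
eef_rot: [3.14, -0.609, 0.195]
force: [0.8, 0.3, -3.2]
grip_width: 0.0092
grip_force: 44.5
```

Call:
send_rows(rows=[{"dx": 0, "dy": 0, "dz": 0, "roll": 0, "jaw": 1}, {"dx": 0, "dy": 0, "dz": 0, "roll": 0, "jaw": 1}])

```text
time_s: 21.13
ee_pos: [0.6082, 0.0029, 0.2462]
eef_rot: [3.139, -0.609, 0.192]
force: [-0.6, -0.0, -3.6]
grip_width: 0.0093
grip_force: 44.5
```

```bash
python3 - <<'E'
from h import *
go((.6422,.0073,.2623))
c=camera('side');f=c['frame'];c2=camera('top');f2=c2['frame']
u=cv2.projectPoints(np.array([[.62,.01,.29]]),c['rvec'],c['tvec'],c['camera_matrix'],c['D'])[0].ravel().astype(int)
v=cv2.projectPoints(np.array([[.62,.01,.29]]),c2['rvec'],c2['tvec'],c2['camera_matrix'],c2['D'])[0].ravel().astype(int)
print(u,v)
save('s6.png',np.hstack([cv2.resize(f[u[1]-40:u[1]+40,u[0]-40:u[0]+40],(400,400),interpolation=2),cv2.resize(f2[v[1]-40:v[1]+40,v[0]-40:v[0]+40],(400,400),interpolation=2)]))
E
python3 m.py | grep -v block
```

```text
t 21.1333 rot [ 3.1389 -0.6086  0.1924] grasp [0.5975 0.0009 0.2618] F [-0.6 -0.  -3.6] 0.0093 44.46159248793265
toolz [ 0.562  0.107 -0.82 ] tooly [ 0.19  -0.982  0.002]
[0.6422 0.0073 0.2623] -> [37.3  2.2 25.3]
[306 203] [321 171]
t 21.2333 rot [ 3.139  -0.6085  0.1915] grasp [5.976e-01 4.000e-04 2.617e-01] F [-0.  -0.1 -3.1] 0.0092 44.484028617152944
toolz [ 0.562  0.106 -0.821] tooly [ 0.189 -0.982  0.002]
top eye 31 [[-0.01, -0.021, 0.026], [0.006, -0.017, 0.03], [0.009, -0.0, 0.052], [0.039, 0.015, 0.063], [0.05, 0.019, 0.065]]
floor fit 392 272 [-0.014 -0.02  -0.14 ] ((17.35559844970703, -4.507286071777344), (149.14163208007812, 104.15969848632812), 84.60287475585938)
side eye 29 [[-0.01, -0.004, 0.026], [-0.008, 0.002, 0.028], [0.012, 0.012, 0.036], [0.046, 0.02, 0.051], [0.048, 0.022, 0.055]]
floor fit 775 463 [-0.005 -0.018 -0.14 ] ((8.925239562988281, -1.4433212280273438), (153.56712341308594, 126.57339477539062), 86.68535614013672)
```

View pics/s6.png

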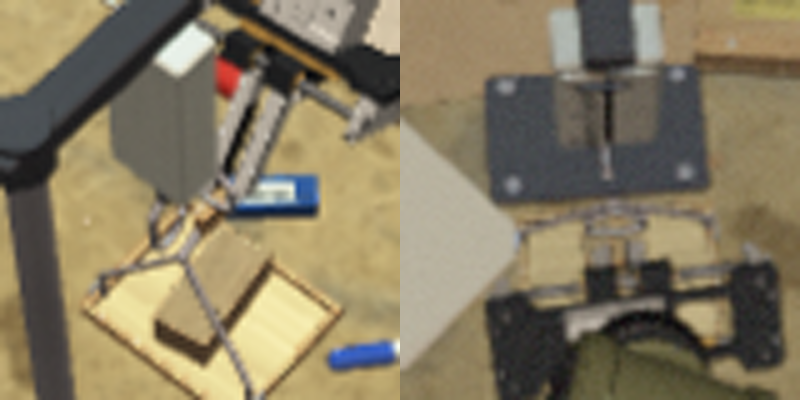

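Left, the tray hangs in the grip level with the block in it, and the hook is at (155,215). Right, the hook at (607,170) lies straight ahead of the eye at (612,228). I advance onto the hook.

Call:
send_rows(rows=[{"dx": 0, "dy": 0, "dz": 3, "roll": 0, "jaw": 1}, {"dx": 2, "dy": 0.2, "dz": 1.4, "roll": 0, "jaw": 1}, {"dx": 4, "dy": 0.2, "dz": 2.7, "roll": 0, "jaw": 1}, {"dx": 4, "dy": 0.2, "dz": 2.7, "roll": 0, "jaw": 1}, {"dx": 4, "dy": 0.2, "dz": 2.7, "roll": 0, "jaw": 1}, {"dx": 4, "dy": 0.2, "dz": 2.7, "roll": 0, "jaw": 1}, {"dx": 4, "dy": 0.2, "dz": 2.7, "roll": 0, "jaw": 1}, {"dx": 4, "dy": 0.2, "dz": 2.7, "roll": 0, "jaw": 1}, {"dx": 4, "dy": 0.2, "dz": 2.7, "roll": 0, "jaw": 1}, {"dx": 3, "dy": 0.2, "dz": 2, "roll": 0, "jaw": 1}, {"dx": 0, "dy": 0, "dz": 0, "roll": 0, "jaw": 1}, {"dx": 0, "dy": 0, "dz": 0, "roll": 0, "jaw": 1}])

```text
time_s: 22.33
ee_pos: [0.6495, 0.0092, 0.2441]
eef_rot: [3.139, -0.608, 0.192]
force: [-0.3, -0.2, -3.4]
grip_width: 0.0094
grip_force: 44.5
```

```bash
python3 - <<'E'
from h import *
go((.6422,.0073,.2603),(.6422,.0073,.25))
c=camera('side');M=cloud(c)
H=np.array([.651,.009]);yw=np.radians(7.4);d=np.array([np.cos(yw),np.sin(yw)]);e=np.array([-d[1],d[0]])
q=M[...,:2]-H;a=q@d;b=q@e;z=M[...,2]
k=(abs(a)<.04)&(abs(b)<.03)&(z>.275)&(z<.36);t=np.c_[a[k],b[k],z[k]];print(t[np.argsort(t[:,2])].round(3)[::3].tolist())
E
```

```text
t 22.3333 rot [ 3.1389 -0.6083  0.1924] grasp [0.6388 0.0071 0.2597] F [-0.3 -0.2 -3.4] 0.0094 44.47562332934467
toolz [ 0.561  0.107 -0.821] tooly [ 0.19  -0.982  0.002]
[0.6422 0.0073 0.2603] -> [3.1 0.5 1.5]
[0.6422 0.0073 0.25  ] -> [-5.9 -0.   8.5]
[[-0.006, -0.006, 0.275], [-0.023, 0.015, 0.277], [-0.003, 0.01, 0.278], [-0.001, 0.007, 0.278], [-0.013, -0.007, 0.279], [-0.016, 0.015, 0.279], [-0.014, 0.013, 0.28], [-0.019, 0.014, 0.281], [-0.01, -0.009, 0.281], [-0.03, 0.017, 0.282], [-0.027, 0.02, 0.284], [-0.014, -0.013, 0.284], [-0.022, 0.015, 0.285], [-0.029, -0.004, 0.287], [-0.026, 0.016, 0.288], [-0.019, -0.008, 0.289], [-0.002, 0.002, 0.29], [-0.017, 0.015, 0.291], [-0.034, 0.018, 0.292], [-0.037, 0.016, 0.292], [0.01, 0.009, 0.293], [-0.026, 0.011, 0.294], [-0.019, 0.01, 0.295], [-0.022, 0.015, 0.297], [-0.037, 0.016, 0.298], [-0.032, 0.011, 0.299], [0.0, 0.022, 0.301], [-0.03, 0.017, 0.302], [0.019, 0.008, 0.303], [-0.027, 0.016, 0.304], [-0.038, 0.006, 0.305], [-0.029, 0.009, 0.307], [-0.002, 0.02, 0.307], [-0.011, 0.008, 0.308], [0.003, -0.014, 0.309], [0.001, -0.011, 0.31], [0.022, 0.007, 0.312], [0.018, 0.007, 0.314], [-0.038, 0.01, 0.315], [0.002, 0.007, 0.319], [0.018, 0.004, 0.322], [0.02, 0.01, 0.325], [0.019, 0.009, 0.328], [0.012, 0.007, 0.336], [0.017, 0.008, 0.338], [0.018, 0.004, 0.34], [0.005, 0.01, 0.343], [0.01, 0.01, 0.349]]
```

Call:
send_rows(rows=[{"dx": -0.6, "dy": 0, "dz": 0.8, "roll": 0, "jaw": 1}, {"dx": -1.1, "dy": 0, "dz": 1.6, "roll": 0, "jaw": 1}, {"dx": -1.7, "dy": 0, "dz": 2.5, "roll": 0, "jaw": 1}, {"dx": -1.7, "dy": 0, "dz": 2.5, "roll": 0, "jaw": 1}, {"dx": -1.7, "dy": 0, "dz": 2.5, "roll": 0, "jaw": 1}, {"dx": -1.7, "dy": 0, "dz": 2.5, "roll": 0, "jaw": 1}, {"dx": -1.7, "dy": 0, "dz": 2.5, "roll": 0, "jaw": 1}, {"dx": -1.7, "dy": 0, "dz": 2.5, "roll": 0, "jaw": 1}, {"dx": -1.7, "dy": 0, "dz": 2.5, "roll": 0, "jaw": 1}, {"dx": -1.7, "dy": 0, "dz": 2.5, "roll": 0, "jaw": 1}, {"dx": -1.1, "dy": 0, "dz": 1.6, "roll": 0, "jaw": 1}, {"dx": -1.1, "dy": 0, "dz": 1.6, "roll": 0, "jaw": 1}])

```text
time_s: 23.38
ee_pos: [0.6497, 0.0091, 0.2131]
eef_rot: [3.139, -0.609, 0.192]
force: [-0.3, -0.2, -3.7]
grip_width: 0.0091
grip_force: 44.5
```

Call:
send_rows(rows=[{"dx": -1.1, "dy": 0, "dz": 1.6, "roll": 0, "jaw": 1}, {"dx": -1.1, "dy": 0, "dz": 1.6, "roll": 0, "jaw": 1}, {"dx": -1.7, "dy": 0, "dz": 2.5, "roll": 0, "jaw": 1}, {"dx": -1.7, "dy": 0, "dz": 2.5, "roll": 0, "jaw": 1}, {"dx": -1.7, "dy": 0, "dz": 2.5, "roll": 0, "jaw": 1}, {"dx": -1.1, "dy": 0, "dz": 1.6, "roll": 0, "jaw": 1}, {"dx": 0, "dy": 0, "dz": 0, "roll": 0, "jaw": 1}, {"dx": 0, "dy": 0, "dz": 0, "roll": 0, "jaw": 1}])

```text
time_s: 24.05
ee_pos: [0.6499, 0.0091, 0.1984]
eef_rot: [3.139, -0.609, 0.192]
force: [1.1, 0.6, -1.4]
grip_width: 0.0094
grip_force: 44.5
```

```bash
python3 - <<'E'
from h import *
F=[]
go()
for i in range(6): c=camera('side');F.append(get_obs()['force'])
print(np.mean(F,0))
f=c['frame'];c2=camera('top');f2=c2['frame']
save('s7.png',np.hstack([cv2.resize(f[163:243,266:346],(400,400),interpolation=2),cv2.resize(f2[131:211,281:361],(400,400),interpolation=2)]))
E
```

```text
t 24.05 rot [ 3.1388 -0.6086  0.1924] grasp [0.6392 0.0071 0.214 ] F [ 1.1  0.6 -1.4] 0.0094 44.49614962795749
toolz [ 0.562  0.107 -0.82 ] tooly [ 0.19  -0.982  0.002]
[ 0.32159909  0.64117701 -1.94241704]
```

View pics/s7.png

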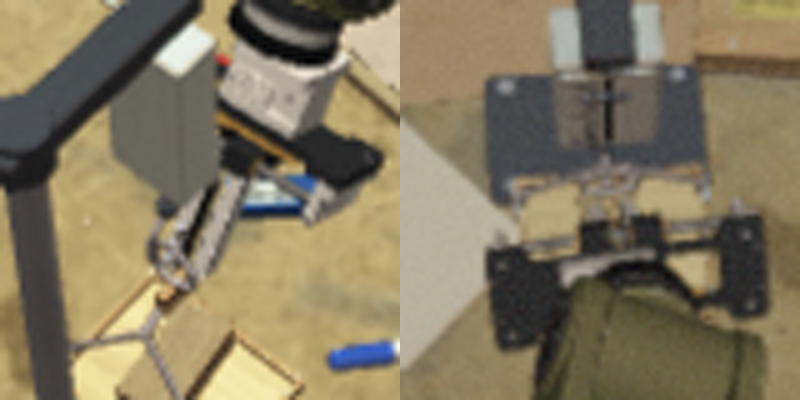

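The side crop shows the eye hanging on the hook at (170,250), and the force has dropped from 3.6 to 1.9 N, so the spring is taking the load. I keep lowering slowly.

Call:
send_rows(rows=[{"dx": -0.6, "dy": 0, "dz": 0.8, "roll": 0, "jaw": 1}, {"dx": -1.1, "dy": 0, "dz": 1.6, "roll": 0, "jaw": 1}, {"dx": -1.1, "dy": 0, "dz": 1.6, "roll": 0, "jaw": 1}, {"dx": -1.1, "dy": 0, "dz": 1.6, "roll": 0, "jaw": 1}, {"dx": -1.1, "dy": 0, "dz": 1.6, "roll": 0, "jaw": 1}, {"dx": -1.1, "dy": 0, "dz": 1.6, "roll": 0, "jaw": 1}, {"dx": -1.1, "dy": 0, "dz": 1.6, "roll": 0, "jaw": 1}, {"dx": -1.1, "dy": 0, "dz": 1.6, "roll": 0, "jaw": 1}, {"dx": -1.1, "dy": 0, "dz": 1.6, "roll": 0, "jaw": 1}, {"dx": -1.1, "dy": 0, "dz": 1.6, "roll": 0, "jaw": 1}, {"dx": -1.1, "dy": 0, "dz": 1.6, "roll": 0, "jaw": 1}, {"dx": 0, "dy": 0, "dz": 0, "roll": 0, "jaw": 1}])

```text
time_s: 25.4
ee_pos: [0.6498, 0.009, 0.1775]
eef_rot: [3.139, -0.608, 0.192]
force: [0.3, 0.6, -0.6]
grip_width: 0.0091
grip_force: 44.5
```

```bash
cat > f.py <<'E'
from h import *
F=[]
go()
for i in range(20): c=camera('side');F.append(get_obs()['force'])
print(np.mean(F,0),np.std(F,0)/4.4)
E
python3 f.py
```

```text
t 25.4 rot [ 3.1389 -0.6082  0.1923] grasp [0.6392 0.007  0.1931] F [ 0.3  0.6 -0.6] 0.0091 44.504081569612026
toolz [ 0.561  0.107 -0.821] tooly [ 0.19  -0.982  0.002]
[ 0.8177394  0.8793154 -0.3497978] [0.12677402 0.10330483 0.11174362]
```

Call:
send_rows(rows=[{"dx": 0.9, "dy": -0.5, "dz": 0.6, "roll": 0, "jaw": 1}, {"dx": 0.9, "dy": -0.5, "dz": 0.6, "roll": 0, "jaw": 1}, {"dx": 0.9, "dy": -0.5, "dz": 0.6, "roll": 0, "jaw": 1}, {"dx": -0.8, "dy": 0, "dz": 1.1, "roll": 0, "jaw": 1}, {"dx": -0.8, "dy": 0, "dz": 1.1, "roll": 0, "jaw": 1}, {"dx": -0.8, "dy": 0, "dz": 1.1, "roll": 0, "jaw": 1}, {"dx": 0, "dy": 0, "dz": 0, "roll": 0, "jaw": 1}, {"dx": 0, "dy": 0, "dz": 0, "roll": 0, "jaw": 1}])

```text
time_s: 27.07
ee_pos: [0.6527, 0.0111, 0.1738]
eef_rot: [3.139, -0.608, 0.192]
force: [-1.2, 0.8, 0.7]
grip_width: 0.0089
grip_force: 44.5
```

```bash
python3 f.py; python3 -c "
from h import *
print(get_obs()['moment'])"
```

```text
t 27.0667 rot [ 3.1389 -0.6084  0.1923] grasp [0.642  0.0091 0.1894] F [-1.2  0.8  0.7] 0.0089 44.534965781494975
toolz [ 0.562  0.107 -0.821] tooly [ 0.19  -0.982  0.002]
[-1.66286757  0.19563921 -0.31595115] [0.09926755 0.10556886 0.15106073]
[-0.01425342  0.48560492  0.06457611]
```

Call:
send_rows(rows=[{"dx": -0.7, "dy": -0.2, "dz": -0.5, "roll": 0, "jaw": 1}, {"dx": -0.7, "dy": -0.2, "dz": -0.5, "roll": 0, "jaw": 1}, {"dx": -0.6, "dy": 0, "dz": 0.8, "roll": 0, "jaw": 1}, {"dx": 0, "dy": 0, "dz": 0, "roll": 0, "jaw": 1}, {"dx": 0, "dy": 0, "dz": 0, "roll": 0, "jaw": 1}])

```text
time_s: 28.48
ee_pos: [0.6511, 0.0111, 0.1731]
eef_rot: [3.139, -0.609, 0.192]
force: [0.6, 0.1, -0.5]
grip_width: 0.009
grip_force: 44.5
```

```bash
python3 f.py; python3 -c "
from h import *
print(get_obs()['moment'])"
```

```text
t 28.4833 rot [ 3.1387 -0.6088  0.1923] grasp [0.6404 0.0091 0.1886] F [ 0.6  0.1 -0.5] 0.009 44.4583673751913
toolz [ 0.562  0.106 -0.82 ] tooly [ 0.189 -0.982  0.002]
[ 1.15598724 -0.26425764 -0.07324223] [0.12099328 0.08754478 0.10600715]
[-0.03105424  0.11857547 -0.02533229]
```

Call:
send_rows(rows=[{"dx": 0.5, "dy": 0, "dz": 0.4, "roll": 0, "jaw": 1}, {"dx": 0, "dy": 0, "dz": 0, "roll": 0, "jaw": 1}, {"dx": 0, "dy": 0, "dz": 0, "roll": 0, "jaw": 1}, {"dx": 0, "dy": 0, "dz": 0, "roll": 0, "jaw": 1}], force=10)

```text
time_s: 29.82
ee_pos: [0.6515, 0.0113, 0.1729]
eef_rot: [3.139, -0.608, 0.192]
force: [0.3, -1.4, -0.5]
grip_width: 0.0099
grip_force: 10.0
```

```bash
python3 f.py
```

```text
t 29.8167 rot [ 3.1389 -0.6084  0.1923] grasp [0.6409 0.0093 0.1885] F [ 0.3 -1.4 -0.5] 0.0099 9.993069469928741
toolz [ 0.562  0.107 -0.821] tooly [ 0.19  -0.982  0.002]
[-0.08971833 -0.65631123 -0.24005394] [0.08910969 0.1079238  0.12735674]
```

Balanced within noise. Reduce the grip further, then open a little at a time.

Call:
send_rows(rows=[{"dx": 0, "dy": 0, "dz": 0, "roll": 0, "jaw": 1}, {"dx": 0, "dy": 0, "dz": 0, "roll": 0, "jaw": 1}, {"dx": 0, "dy": 0, "dz": 0, "roll": 0, "jaw": 1}, {"dx": 0, "dy": 0, "dz": 0, "roll": 0, "jaw": 0.75}, {"dx": 0, "dy": 0, "dz": 0, "roll": 0, "jaw": 0.72}, {"dx": 0, "dy": 0, "dz": 0, "roll": 0, "jaw": 0.68}, {"dx": 0, "dy": 0, "dz": 0, "roll": 0, "jaw": 0.6}, {"dx": 0, "dy": 0, "dz": 0, "roll": 0, "jaw": 0.5}, {"dx": 0, "dy": 0, "dz": 0, "roll": 0, "jaw": 0.3}, {"dx": 0, "dy": 0, "dz": 0, "roll": 0, "jaw": 0.1}, {"dx": 0, "dy": 0, "dz": 0, "roll": 0, "jaw": 0}, {"dx": 0, "dy": 0, "dz": 0, "roll": 0, "jaw": 0}], force=3)

```text
time_s: 31.82
ee_pos: [0.6516, 0.0113, 0.1729]
eef_rot: [3.139, -0.609, 0.192]
force: [1.2, -0.1, 0.3]
grip_width: 0.0452
grip_force: 0.0
```

```bash
python3 m.py; python3 -c "
import cv2;a=cv2.imread('pics/side_m.png')[163:243,266:346];b=cv2.imread('pics/top_m.png')[131:211,281:361]
import numpy as np;cv2.imwrite('pics/s8.png',np.hstack([cv2.resize(x,(400,400),interpolation=2) for x in(a,b)]))"
```

```text
t 31.8167 rot [ 3.1388 -0.6085  0.1924] grasp [0.6409 0.0092 0.1885] F [ 1.2 -0.1  0.3] 0.0452 0.0
toolz [ 0.562  0.107 -0.82 ] tooly [ 0.19  -0.982  0.002]
top eye 37 [[-0.009, -0.034, 0.025], [-0.006, -0.022, 0.028], [0.008, -0.001, 0.052], [0.013, 0.017, 0.064], [0.019, 0.029, 0.073]]
floor fit 228 138 [-0.015 -0.008 -0.141] ((10.895275115966797, 0.8638992309570312), (149.3817138671875, 120.63206481933594), 85.53790283203125)
block 75 [-0.02   0.095 -0.106] ((22.088272094726562, 11.851543426513672), (51.99982452392578, 68.39202880859375), 3.4820845127105713)
side eye 47 [[-0.01, -0.033, 0.026], [-0.006, -0.006, 0.028], [0.013, 0.004, 0.055], [0.021, 0.025, 0.066], [0.033, 0.037, 0.073]]
floor fit 726 420 [ 0.001  0.016 -0.142] ((12.916061401367188, 4.328987121582031), (147.95123291015625, 123.71184539794922), 88.56399536132812)
block 251 [ 0.014 -0.036 -0.107] ((10.435619354248047, -4.4093475341796875), (91.42161560058594, 95.40652465820312), 6.89361572265625)
```

View pics/s8.png

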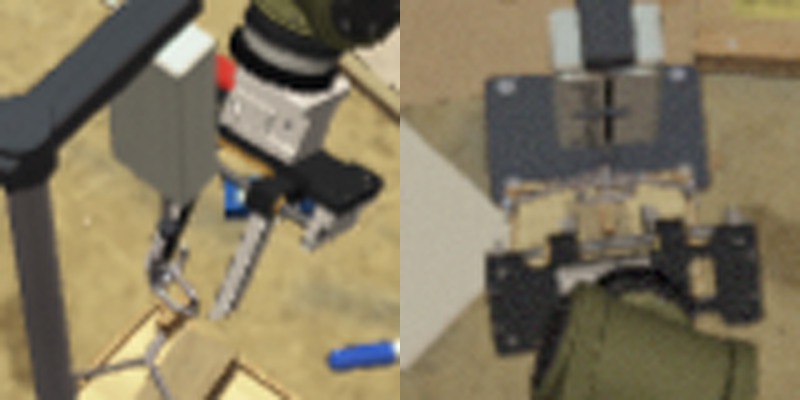

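The tray hangs on the hook at (175,285) in the side crop, level, with the fingers open on both sides. I retract along the tool axis and let it settle.

Call:
send_rows(rows=[{"dx": 0, "dy": 0, "dz": -5, "roll": 0, "jaw": 0}, {"dx": 0, "dy": 0, "dz": -10, "roll": 0, "jaw": 0}, {"dx": 0, "dy": 0, "dz": -15, "roll": 0, "jaw": 0}, {"dx": 0, "dy": 0, "dz": -25, "roll": 0, "jaw": 0}, {"dx": 0, "dy": 0, "dz": -30, "roll": 0, "jaw": 0}, {"dx": 0, "dy": 0, "dz": -30, "roll": 0, "jaw": 0}, {"dx": 0, "dy": 0, "dz": -30, "roll": 0, "jaw": 0}, {"dx": 0, "dy": 0, "dz": -20, "roll": 0, "jaw": 0}, {"dx": 0, "dy": 0, "dz": 0, "roll": 0, "jaw": 0}, {"dx": 0, "dy": 0, "dz": 0, "roll": 0, "jaw": 0}, {"dx": 0, "dy": 0, "dz": 0, "roll": 0, "jaw": 0}, {"dx": 0, "dy": 0, "dz": 0, "roll": 0, "jaw": 0}])

```text
time_s: 32.92
ee_pos: [0.5589, -0.0061, 0.3069]
eef_rot: [3.14, -0.607, 0.192]
force: [-0.3, -1.4, -0.9]
grip_width: 0.0471
grip_force: 0.0
```

```bash
python3 - <<'E'
from h import *
go()
H=np.array([.651,.009]);d=np.array([np.cos(.19),np.sin(.19)]);e=np.array([-d[1],d[0]])
for i in range(3):
    for n in("side","top"):
        c=camera(n);M=cloud(c);f=c['frame'];q=M[...,:2]-H;a=q@d;b=q@e;z=M[...,2]
        k=(abs(a)<.075)&(abs(b)<.085)&(z>.03)&(z<.065)&(f.mean(2)>90);t=np.c_[a[k],b[k],z[k]]
        A=np.c_[t[:,0],t[:,1],np.ones(len(t))];s=np.linalg.lstsq(A,t[:,2],rcond=None)[0]
        for _ in range(3): r=abs(A@s-t[:,2])<.005;s=np.linalg.lstsq(A[r],t[r,2],rcond=None)[0]
        k=(abs(a)<.06)&(abs(b)<.05)&(z>.072)&(z<.1);p=M[k]
        print(n,r.sum(),s.round(4),t.mean(0).round(4),"block",len(p),p.mean(0).round(4))
    [camera('side') for _ in range(4)]
E
```

```text
t 32.9167 rot [ 3.1397 -0.6066  0.192 ] grasp [ 0.5482 -0.0082  0.3225] F [-0.3 -1.4 -0.9] 0.0471 0.0
toolz [ 0.56   0.107 -0.822] tooly [ 0.19  -0.982  0.002]
side 473 [0.0146 0.0131 0.0453] [0.0063 0.0159 0.047 ] block 267 [0.6495 0.0129 0.0806]
top 526 [-0.0133  0.0004  0.0454] [-0.0029  0.0058  0.0471] block 232 [0.6394 0.0068 0.0814]
side 495 [0.0022 0.0265 0.0454] [0.0065 0.016  0.047 ] block 271 [0.6492 0.0127 0.0804]
top 523 [-0.0111  0.0033  0.0454] [-0.0031  0.0056  0.0471] block 235 [0.6395 0.0069 0.081 ]
side 486 [0.0126 0.0238 0.0454] [0.0067 0.0159 0.047 ] block 260 [0.6493 0.0124 0.0807]
top 514 [-0.0116  0.0024  0.0453] [-0.0029  0.0057  0.0469] block 232 [0.6392 0.0065 0.0809]
```

```bash
python3 -c "
from h import *
print(hand_in())"
```

```text
the job is handed in; nothing more can be done
None
```

The job is handed in: the tray with the pine block hangs still and level on the hook, which has sunk about 44 mm, the gripper is clear, and the bystanders were not touched; the station returned no verdict.

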